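# Pin the jig fence and hold the nail-tip carrier square in its corner

### The arm

A 6-joint arm with a two-finger parallel gripper is mounted at the origin on the work surface. World frame = base frame: x ahead of the robot, y to its left, z up, the work surface at z = 0. Lengths are in m, angles in rad, forces in N, time in s.
With the tool pointing down it reaches from about 0.325 to 0.9 m from the base axis. Payload 6.1 kg.
Tool frame: the origin (TCP) lies midway between the tips of the shut fingers; the grasp point (between the pads) lies 19 mm behind it; z points along the fingers, y is the direction in which the jaws open and shut (so a half turn about z gives the same grasp; the last joint's range is limited). The gripper opens to 85 mm and grips with 20 to 120 N. Pads are 22 mm wide; open, the fingers measure 114 mm over their backs; the gripper's body (76 mm by 85 mm) begins 54 mm behind the grasp point. The pads swing forward as they close: fully open they stand 13 mm farther back than shut.
Start: joints at [1.2, 0.22, 1.526, -0, 1.395, -0.126], TCP at [0.151, 0.606, 0.231] pointing down, gripper open.
Joint ranges: [-2.98, 2.98], [-0.91, 2.08], [0.09, 2.57], [-1.24, 4.39], [0.2, 2.65], [-2.68, 2.68]. Speed limits (rad/s): [2.57, 2.57, 3.01, 3.14, 3.14, 3.14].

### API

Orientations are given as a unit quaternion [w, x, y, z].
In Python, from station import read_state, camera, camera_info, close_job gives the robot as it stands. The module is installed in compiled form; this text tells all that it offers.
- The arm moves only by the tool send_rows, never from a script. Its argument "steps" is a list of rows, each a list of 7 numbers: the finger opening in mm, from 0 to 85.4, then the shift along the tool's x, y, z in units of 30 mm (1.0 is 30 mm), then the turn, a rotation vector about the tool's x, y, z in units of 8 degrees (1.0 is 8 degrees). A call has 1 to 12 rows; each row shifts and turns the pose as measured when the row begins, along the tool's axes as they then stand; what a row does not reach is not made up. A row lasts 1/10 s, in which the tool goes at most 50 mm and 8.59 degrees, less where a joint would pass 70% of its speed; a pose out of reach is approached as far as the arm can. A call is refused whole if a number of a shift passes 1 or a number of a turn 1, either way. A call with a gripper value outside its range is refused whole. The fingers move at their own pace and stop on an object; the grip force is fixed at half the most. Time passes only in rows, so rows that do not move let the fingers close. It gives the time, the measured TCP pose, the force and the opening at its end, in the units of the state.
- read_state(): the state, without advancing time (a new reading comes with each control period).
- camera(name): name is "scene" or "side" or "wrist"; returns (picture, depth): 400x640x3 uint8, red, green, blue; 400x640 float32, m along the optical axis (not along the pixel's ray), 0 where there is no reading.
- camera_info(name): a dict with "fx", "fy", "cx", "cy" (pixels), "xyz" and "orientation" of the camera in the world; the wrist camera has in their place "hand_eye" (4x4, takes a point from camera to tool coordinates, whose origin is the TCP and whose axes are the flange's). Camera axes: x right, y down, z forward; pixel columns grow to the right and rows downward; lengths in m; the calibration is good to about 2 mm. A picture is of the moment at which its call begins: read the wrist's pose just before it. camera_info takes no time and is no camera call.
- close_job(): hands the job in, once; it reports no verdict.
The state is a dict: "clock": time; "qpos": joint angles; "qd": joint speeds; "tau": joint torques, N m; "ee_pos": TCP position; "eef_rot": TCP orientation; "ft_force": force on the tool from outside, world axes, zero at the start; "moment": the same for the moment, N m; "grip_width": opening from 0.0 (shut) to 1.0 (fully open).
Only numpy, scipy, OpenCV 4.12 (cv2) and the standard library are available. Lean on these libraries where they do the work, as an engineer would, in place of code of your own. Each camera call takes 0.05 s, during which the arm holds its last target.

### The job

On the nail bench, take the orange-headed locating pin from the bit stand and put it fully home down through the eye of the jig's blue spring fence into the base, so that the fence is locked. Then take the white nail-tip carrier by its rib, set it flat on the jig's base and push it square into the corner, against the black fixed stop and the pinned blue fence at once; finish while still gripping it there with a steady, firm push of 5 to 10 N against each of the two, so the nails can be cured in register. Never force it hard, and leave the polish bottle, the jar and the pink buffer where they are.

Things in the scene. Friction and masses are not known exactly. Their poses are not given: they have to be found in the camera images.
- jig: Alignment jig, fixed to the bench: aluminium plate 130 (its x) x 160 (its y) x 14 mm thick. Origin: centre of its underside, on the bench; z up. Its position and yaw (up to 0.4 rad) vary. It carries the fixed stop, the spring fence and the bore.
- stop: Black fixed stop bar on the jig, 14 x 70 mm, its top 12 mm above the plate. Its origin and axes coincide with those of the jig: the bar's contact face looks to jig -x, at jig x = +35 mm, and runs from jig y = -55 to +15 mm.
- fence: Blue spring fence on the jig: bar 70 x 12 mm, contact face looking to jig -y at jig y = +20 mm, from jig x = -40 to +30 mm, top 12 mm above the plate; behind it a lug 34 x 42 x 8 mm with the eye. Its frame is the jig's when home. A spring holds it home (1.8 N, 60 N/m); unpinned it yields 12 mm to +y, pinned 2 to 4 mm (play): a carrier pressed on it moves it that far, one that only drags does not.
- jig_bore (a point): Centre of the fence's eye when the fence is home, on the lug's upper face, 22 mm above the bench (at jig x = -5, y = +52 mm). The eye is a 10 mm hole with a 2 mm chamfer; below it a 10 mm bore goes through the 14 mm plate.
- jig_corner (a point): The point on the plate's top (14 mm above the bench) where the stop's and the fence's contact faces meet, at jig x = +35, y = +20 mm. The carrier's centre belongs 28 mm from each face, at jig x = +7, y = -8 mm.
- pin: Locating pin, 60 g, upright: steel shank 8 mm in diameter and 20 mm long with a tapered tip, under an orange round head 16 mm in diameter and 40 mm high. Origin: the tip of the shank; z up along the pin. At first it stands in the stand's hole with the head on the stand's top, tip 8 mm above the bench. Home in the jig, the head's underside lies on the fence's lug and the tip is 2 mm above the bench.
- carrier: White nail-tip carrier, about 120 g (0.7 to 1.4 times): square foot 56 x 56 x 18 mm, on it a central rib 46 mm long (carrier x), 16 mm thick (carrier y) and 36 mm high, total height 54 mm, with five false nails on top of the rib. Origin: centre of the foot's underside; z up. Stands loose on the bench, yaw up to 0.6 rad. Any of the four quarter-turned ways round is right in the jig.
- stand: Dark wooden bit stand, fixed, 120 (x) x 50 (y) x 28 mm; origin: centre of its underside. The pin stands at its x = -30 mm in a 10.5 mm hole; three small drill bits 22 mm tall stand at x = +30, +41 and +52 mm. It and the carrier may swap sides.
- polish: Bystander: square polish bottle 30 x 30 mm, 90 mm tall with its white cap, origin under its centre.
- jar: Bystander: round jar, 50 mm in diameter, 40 mm tall, origin under its centre.
- buffer: Bystander: pink buffing block 25 x 90 x 25 mm, origin under its centre.
Not all that is in view belongs to the job. What is shaped like the pin but green or turquoise is not meant. There is more than one size of the jig; the one meant has the size given above.

How it is judged:
By the outcome, as a careful person would: the job done as asked, in the order asked, and still so for the second after the job is handed in, while the arm keeps its last pose, push and grip.
It also fails if it takes over 72 s, if anything falls off the work surface, if the arm or the gripper's body presses on something with over 40 N, if the wrist force passes 120 N, or if a joint passes its speed limit or range.

## Working session

There is one attempt and no reset: what is moved stays moved. The work goes in short steps, Python scripts to look and compute and a tool call to move; the robot and the scene stay as the last step left them, time stands still between calls to the robot, and variables do not carry over. Pictures are saved under pics/ and viewed, and the job is handed in when it is done.

Besides the shell and the picture viewer there is one more tool, called after "Request:" as a command line: name --pt "numbers of a row" for each row, then --argument value for the rest. send_rows: Moves the arm, as the interface text tells. Its arguments: {"type":"object","properties":{"steps":{"type":"array","items":{"type":"array","items":{"type":"number"}}}},"required":["steps"]}

```bash
ls; mkdir -p pics; cat > h.py <<'E'
import numpy as np, cv2
from scipy.spatial.transform import Rotation as R
from station import read_state, camera, camera_info
def q2R(q): return R.from_quat([q[1],q[2],q[3],q[0]]).as_matrix()
def cam_T(name, st=None):
    ci=camera_info(name)
    if name=='wrist':
        st=st or read_state()
        T=np.eye(4);T[:3,:3]=q2R(st['eef_rot']);T[:3,3]=st['ee_pos']
        return ci,T@np.array(ci['hand_eye'])
    T=np.eye(4);T[:3,:3]=q2R(ci['orientation']);T[:3,3]=ci['xyz'];return ci,T
def grab(name,tag):
    st=read_state(); ci,T=cam_T(name,st)
    im,d=camera(name)
    cv2.imwrite(f'pics/{tag}.png',im[:,:,::-1]); np.savez(f'pics/{tag}.npz',im=im,d=d,T=T,K=np.array([ci['fx'],ci['fy'],ci['cx'],ci['cy']]))
def load(tag):
    z=np.load(f'pics/{tag}.npz'); return z['im'],z['d'],z['T'],z['K']
def pts(tag):
    im,d,T,K=load(tag); v,u=np.mgrid[:400,:640]
    P=np.stack([(u-K[2])/K[0]*d,(v-K[3])/K[1]*d,d],-1)@T[:3,:3].T+T[:3,3]
    P[d<=0]=np.nan; return im,P
def ray(tag,u,v,z):
    im,d,T,K=load(tag); r=T[:3,:3]@np.array([(u-K[2])/K[0],(v-K[3])/K[1],1.]); o=T[:3,3]
    return o+r*(z-o[2])/r[2]
def crop(tag,u0,v0,u1,v1,s,out):
    im=cv2.imread(f'pics/{tag}.png')[v0:v1,u0:u1]; cv2.imwrite(f'pics/{out}.png',cv2.resize(im,None,fx=s,fy=s,interpolation=cv2.INTER_CUBIC))
E
python3 - <<'E'
from h import *
print(read_state())
for n in ['scene','side','wrist']:
    grab(n,n+'0'); print(n,camera_info(n))
E
```

```text
pics
{'clock': 0.0, 'qpos': array([ 1.19991463e+00,  2.21249216e-01,  1.52760167e+00, -1.00475876e-05,
        1.39468051e+00, -1.26108220e-01]), 'qd': array([-0.00183991, -0.00104781, -0.00180828, -0.001152  , -0.00242356,
        0.00126107]), 'tau': array([-1.23564772e-03, -4.96901643e+01, -3.89396167e+01, -2.73026089e-04,
        1.12837966e-02,  2.32244304e-05]), 'ee_pos': array([0.15125461, 0.60580743, 0.23018992]), 'eef_rot': array([-2.33619151e-04,  1.22080504e-01,  9.92519728e-01, -9.40812202e-04]), 'ft_force': array([-0.22219518,  0.66433157,  0.62330202]), 'moment': array([ 0.07293772, -0.00948645, -0.05092089]), 'grip_width': 1.0039546516309519}
scene {'fx': 360.8593396204537, 'fy': 360.8593396204537, 'cx': 318.77159365310746, 'cy': 198.00378995382684, 'xyz': array([0.83502595, 0.29561453, 0.80040903]), 'orientation': array([-0.09691808,  0.38042326,  0.8897821 , -0.2327506 ])}
side {'fx': 387.3590744276961, 'fy': 387.3590744276961, 'cx': 320.894472776208, 'cy': 196.39764748471038, 'xyz': array([ 0.28013092, -0.8844544 ,  0.60826884]), 'orientation': array([-0.48538055,  0.86049054, -0.13692602,  0.07220125])}
wrist {'fx': 324.6613334945217, 'fy': 324.6613334945217, 'cx': 319.26741257288353, 'cy': 200.41223427863304, 'hand_eye': array([[ 3.51562384e-04, -9.55477508e-01, -2.95063734e-01,
         7.56249149e-02],
       [ 9.99999869e-01,  2.26289966e-04,  4.58705526e-04,
        -9.26333130e-04],
       [-3.71512851e-04, -2.95063857e-01,  9.55477463e-01,
        -1.42476230e-01],
       [ 0.00000000e+00,  0.00000000e+00,  0.00000000e+00,
         1.00000000e+00]])}
```

View pics/scene0.png

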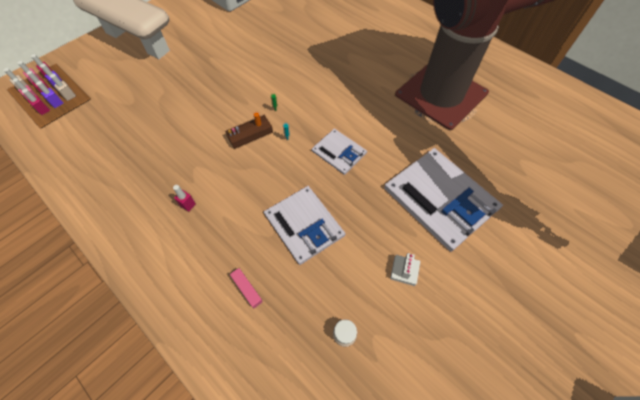

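View pics/side0.png

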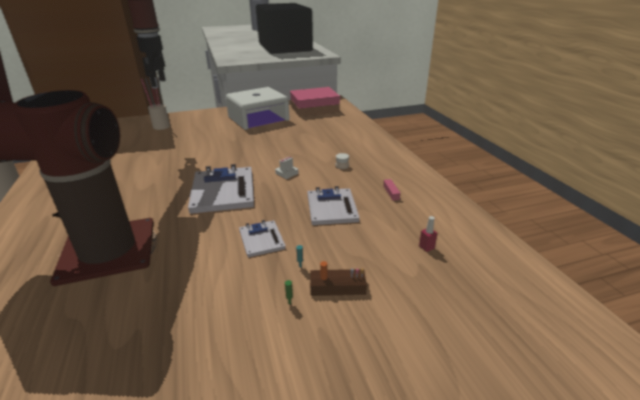

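View pics/wrist0.png

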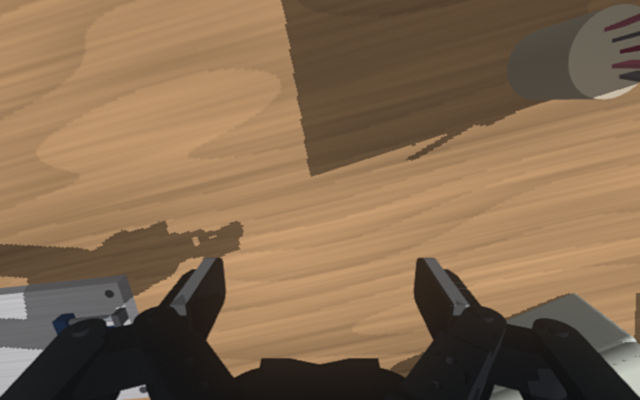

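```bash
python3 - <<'E'
from h import *
crop('scene0',215,85,385,205,4.5,'c1')
crop('scene0',255,140,515,320,3,'c2')
E
```

```text
(no output)
```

View pics/c1.png

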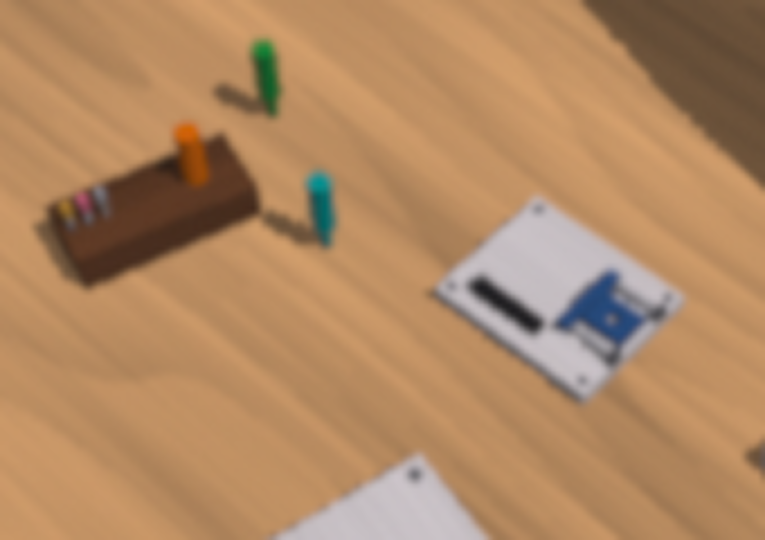

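View pics/c2.png

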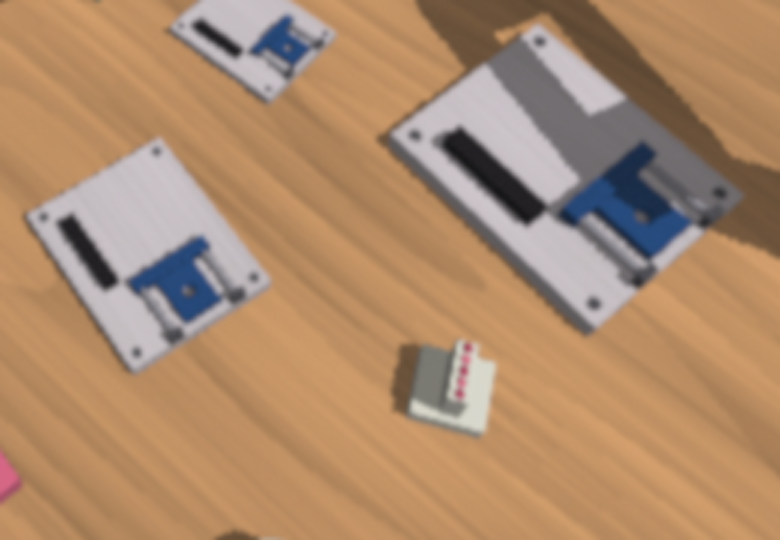

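```bash
python3 - <<'E'
from h import *
np.set_printoptions(precision=4,suppress=True)
J={'med':[(308.3,186),(263.3,211.7),(299.3,263),(345,234.3)],'small':[(335,128.6),(311.2,149.4),(344.6,173.9),(366.8,151.2)],'large':[(434,148.3),(385,184),(451.7,248.5),(502.3,205)]}
for n,c in J.items():
    P=np.array([ray('scene0',u,v,.014) for u,v in c]); print(n,P[:,:2].tolist(),[np.linalg.norm(P[i]-P[i-1]).round(4) for i in range(4)],P.mean(0))
im,P=pts('scene0')
for n,(u,v) in {'plateM':(290,205),'plateS':(335,140),'plateL':(410,185),'pinhead':(257,116),'green':(274,97),'turq':(286,126),'carrier':(408,258),'foot':(400,270),'jar':(345,328),'polish':(183,195),'buffer':(245,288),'standtop':(245,128)}.items():
    print(n,P[v,u], ray('scene0',u,v,0.0)[:2])
E
```

```text
med [[0.5132062218827451, -0.05461059061496698], [0.6414537862470713, -0.08281113738557211], [0.6725681505885596, 0.07377381068235453], [0.5482839188696181, 0.10171714275460148]] [np.float64(0.1602), np.float64(0.1313), np.float64(0.1596), np.float64(0.1274)] [0.5939 0.0095 0.014 ]
small [[0.32820341062418057, -0.13209251131356686], [0.42562173100328904, -0.12993235615454596], [0.4221982265405991, -0.012169193337698503], [0.3268140434662302, -0.01737218867585505]] [np.float64(0.1147), np.float64(0.0974), np.float64(0.1178), np.float64(0.0955)] [ 0.3757 -0.0729  0.014 ]
large [[0.19442376980058818, 0.10774378753595715], [0.37406181829402274, 0.08281788468744827], [0.404670699753895, 0.3037992159251197], [0.22243810880108827, 0.3298140173140588]] [np.float64(0.2238), np.float64(0.1814), np.float64(0.2231), np.float64(0.1841)] [0.2989 0.206  0.014 ]
plateM [ 0.5838 -0.0484  0.015 ] [ 0.579 -0.055]
plateS [ 0.3566 -0.106   0.012 ] [ 0.3493 -0.1121]
plateL [0.3471 0.1355 0.0368] [0.3236 0.1278]
pinhead [ 0.474  -0.2833  0.067 ] [ 0.441  -0.3363]
green [ 0.3926 -0.3054  0.0617] [ 0.3557 -0.3556]
turq [ 0.4406 -0.2072  0.0598] [ 0.4087 -0.2478]
carrier [0.51   0.2473 0.0534] [0.4868 0.2438]
foot [0.5288 0.249  0.0161] [0.5225 0.248 ]
jar [0.7098 0.244  0.0375] [0.7036 0.2414]
polish [ 0.7541 -0.2325  0.0585] [ 0.7478 -0.2741]
buffer [0.7956 0.0321 0.0254] [0.7943 0.0234]
standtop [ 0.5066 -0.3052  0.0284] [ 0.4945 -0.3273]
```

Request:
send_rows --pt "60 -1 -1 0 0 0 0" --pt "60 -1 -1 0 0 0 0" --pt "60 -1 -1 0 0 0 0" --pt "60 -1 -1 0 0 0 0" --pt "60 -1 -1 0 0 0 0" --pt "60 -1 -1 0 0 0 0" --pt "60 -1 -1 0 0 0 0" --pt "60 -1 -1 0 0 0 0" --pt "60 -1 -1 0 0 0 0" --pt "60 -1 -1 0 0 0 0" --pt "60 -1 -1 0 0 0 0" --pt "60 -1 -1 0 0 0 0"

```text
clock: 1.35
ee_pos: [0.4183, 0.1563, 0.227]
eef_rot: [-0.001, 0.117, 0.993, -0.002]
ft_force: [-0.1, 1.0, 0.6]
grip_width: 0.702
```

Request:
send_rows --pt "40 -1 -1 0 0 0 0" --pt "40 -1 -1 0 0 0 0" --pt "40 -1 -1 0 0 0 0" --pt "40 -0.6 -1 0 0 0 0" --pt "40 0 -1 0 0 0 0" --pt "40 0 -0.5 0 0 0 0" --pt "40 0 0 0 0 0 0"

```text
clock: 2.05
ee_pos: [0.4878, -0.0429, 0.2262]
eef_rot: [-0.001, 0.121, 0.993, -0.002]
ft_force: [-0.1, 0.7, -0.0]
grip_width: 0.468
```

```bash
python3 - <<'E'
from h import *
grab('wrist','w1'); s=read_state(); print(s['clock'],s['ee_pos'],s['qd'].round(3),s['ft_force'])
E
```

```text
2.1 [ 0.48788383 -0.04208095  0.22618608] [ 0.037 -0.003  0.     0.012  0.002  0.014] [-0.6808724  -0.25214835 -0.19029344]
```

View pics/w1.png

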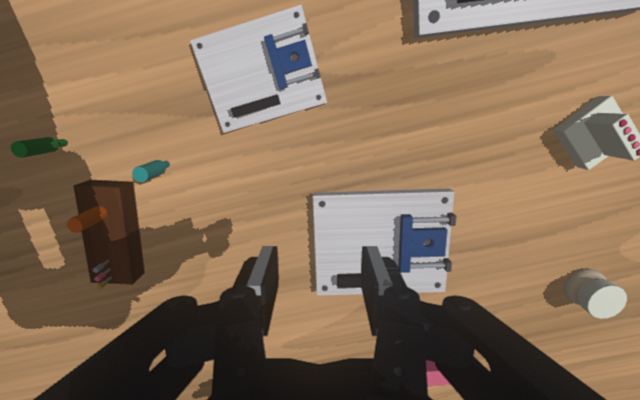

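```bash
python3 - <<'E'
from h import *
crop('w1',300,180,470,305,4.6,'c3'); crop('w1',0,120,200,300,4,'c4')
E
```

```text
(no output)
```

View pics/c3.png

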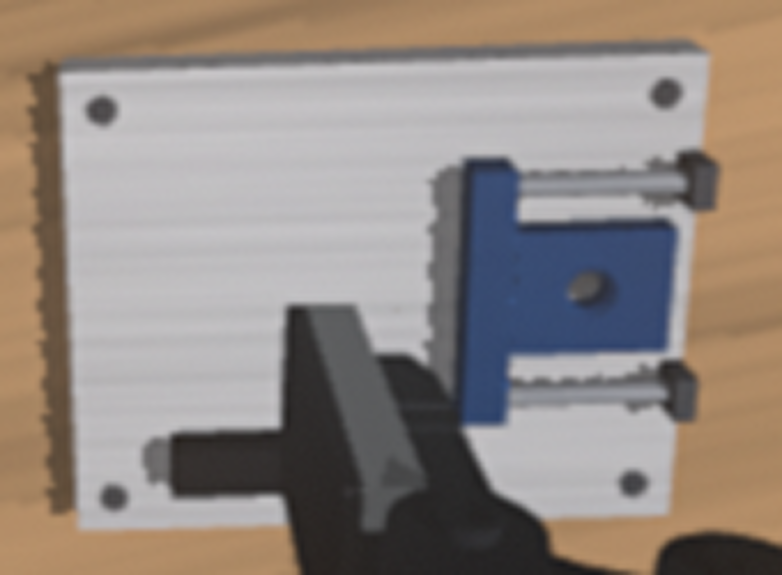

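View pics/c4.png

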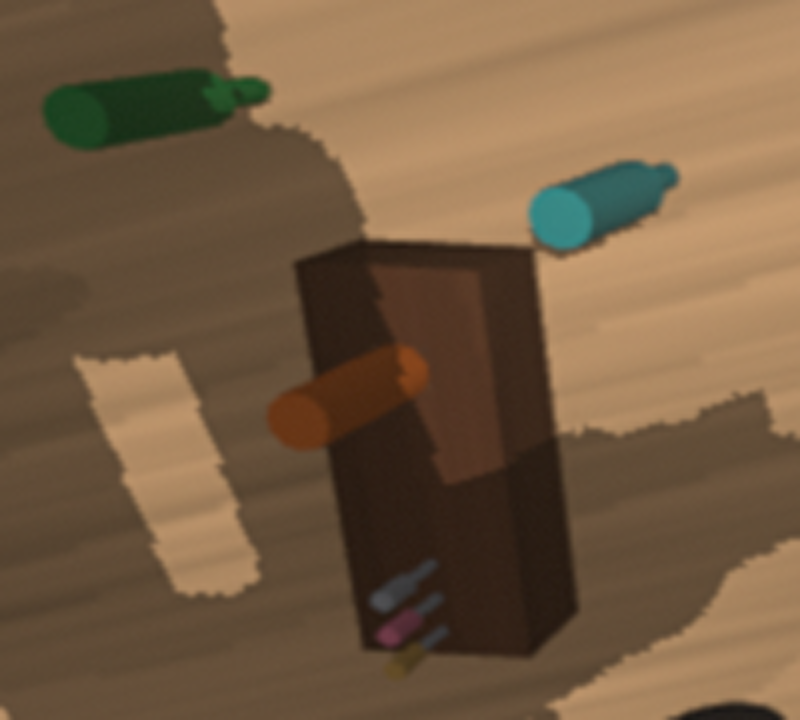

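```bash
cat >> h.py <<'E'
from scipy.optimize import least_squares
def fit2d(L,W):
    L=np.array(L)[:,:2];W=np.array(W)[:,:2]
    f=lambda p:((L@np.array([[np.cos(p[2]),np.sin(p[2])],[-np.sin(p[2]),np.cos(p[2])]])+p[:2])-W).ravel()
    r=least_squares(f,[W[:,0].mean(),W[:,1].mean(),-0.2]); return r.x,f(r.x).reshape(-1,2)
E
python3 - <<'E'
from h import *
np.set_printoptions(precision=4,suppress=True)
c=lambda x,y:(300+x/4.6-.4,180+y/4.6-.4)
W=[ray('w1',*c(x,y),.014) for x,y in [(58,70),(708,52),(668,515),(80,530)]]
L=[(-.065,-.08),(-.065,.08),(.065,.08),(.065,-.08)]
p,r=fit2d(L,W);print(p,r*1000)
e=ray('w1',*c(590,288),.022);print('eye',e)
Rj=np.array([[np.cos(p[2]),-np.sin(p[2])],[np.sin(p[2]),np.cos(p[2])]])
print('eye pred',p[:2]+Rj@[-.005,.052])
c=lambda x,y:(x/4-.4,120+y/4-.4)
print('pin top',ray('w1',*c(300,422),.068),'base',ray('w1',*c(410,372),.030))
s=[ray('w1',*c(x,y),.028) for x,y in [(297,262),(480,268),(515,462),(362,648),(528,656)]];print(np.array(s))
im,P=pts('w1')
for u,v in [(75,225),(20,149),(140,174),(105,240),(428,236),(350,215)]: print(u,v,P[v,u])
E
```

```text
[ 0.5923  0.0062 -0.2073] [[ 0.6519  0.1336]
 [ 0.024   0.3358]
 [-0.4639 -0.0652]
 [-0.2119 -0.4042]]
eye [0.5969 0.0583 0.022 ]
eye pred [0.5981 0.0581]
pin top [ 0.471  -0.2914  0.068 ] base [ 0.4717 -0.2885  0.03  ]
[[ 0.4355 -0.3064  0.028 ]
 [ 0.4489 -0.2587  0.028 ]
 [ 0.5042 -0.2726  0.028 ]
 [ 0.5492 -0.3416  0.028 ]
 [ 0.5635 -0.2944  0.028 ]]
75 225 [ 0.471  -0.291   0.0679]
20 149 [ 0.3887 -0.3138  0.0601]
140 174 [ 0.4387 -0.2121  0.06  ]
105 240 [ 0.5034 -0.3006  0.0286]
428 236 [0.5891 0.0596 0.0221]
350 215 [ 0.5459 -0.0223  0.0133]
```

Request:
send_rows --pt "40 -0.16 -0.9 0.3 0 0 0" --pt "40 -0.16 -0.9 0.3 0 0 0" --pt "40 -0.16 -0.9 0.3 0 0 0" --pt "40 -0.16 -0.9 0.3 0 0 0" --pt "40 -0.16 -0.9 0.3 0 0 0" --pt "40 -0.16 -0.9 0.3 0 0 0" --pt "40 -0.16 -0.9 0.4 0 0 0" --pt "40 -0.16 -0.9 0.3 0 0 0" --pt "40 -0.16 -0.9 0.3 0 0 0" --pt "40 0 0 0 0 0 0"

```text
clock: 3.1
ee_pos: [0.4774, -0.2848, 0.1397]
eef_rot: [0.001, 0.113, 0.994, 0.001]
ft_force: [0.3, 0.5, 0.2]
grip_width: 0.472
```

```bash
python3 - <<'E'
from h import *
grab('wrist','w2'); s=read_state(); print(s['clock'],s['ee_pos'],s['eef_rot'],s['qpos'],s['ft_force'])
E
```

```text
3.15 [ 0.47777387 -0.28334958  0.14010302] [0.00102753 0.11289734 0.99360561 0.00101626] [-0.67899     0.13838572  1.79804823  0.00301768  1.20451519 -2.02458885] [-0.15652762  0.90420243 -0.13330739]
```

View pics/w2.png

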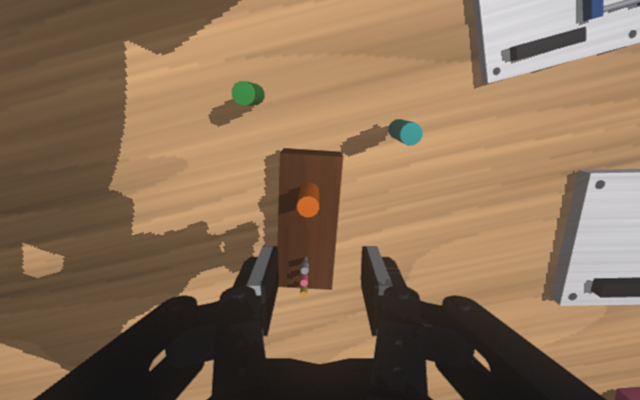

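```bash
python3 - <<'E'
from h import *
im,P=pts('w2')
m=(im[...,0]>150)&(im[...,1]<130)&(im[...,2]<70)&(P[...,2]>.064)
v,u=np.nonzero(m);print(m.sum(),u.min(),u.max(),v.min(),v.max(),P[m].mean(0))
c=ray('w2',(u.min()+u.max())/2,(v.min()+v.max())/2,.068);print(c)
s=read_state();d=np.r_[c[:2],.040]-s['ee_pos'];print(q2R(s['eef_rot']).T@d/.03)
E
```

```text
370 297 318 196 216 [ 0.47043792 -0.29207452  0.06784256]
[ 0.47024043 -0.29223083  0.068     ]
[ 0.18434261 -0.35234449  3.335654  ]
```

Request:
send_rows --pt "40 0.18 -0.35 0.5 0 0 0" --pt "40 0 0 0.6 0 0 0" --pt "40 0 0 0 0 0 0"

```text
clock: 3.45
ee_pos: [0.4708, -0.2898, 0.1055]
eef_rot: [0.001, 0.111, 0.994, 0.001]
ft_force: [-0.7, 0.4, -0.6]
grip_width: 0.465
```

```bash
python3 - <<'E'
from h import *
s=read_state();d=np.r_[.4703,-.2922,.040]-s['ee_pos'];print(s['clock'],s['ee_pos'],s['eef_rot'],q2R(s['eef_rot']).T@d/.03)
E
```

```text
3.45 [ 0.47083444 -0.28975806  0.10550542] [0.00147747 0.1108674  0.99383339 0.00119493] [ 0.00527284 -0.08922393  2.18327443]
```

Request:
send_rows --pt "40 0 -0.09 0.6 0 0 0" --pt "40 0 0 0.6 0 0 0" --pt "40 0 0 0.6 0 0 0" --pt "40 0 0 0.3 0 0 0" --pt "40 0 0 0 0 0 0"

```text
clock: 3.95
ee_pos: [0.4717, -0.2895, 0.0424]
eef_rot: [0.002, 0.108, 0.994, 0.001]
ft_force: [-0.2, 0.1, 0.5]
grip_width: 0.466
```

```bash
python3 - <<'E'
from h import *
grab('wrist','w3')
s=read_state();d=np.r_[.4703,-.2922,.040]-s['ee_pos'];print(s['clock'],s['ee_pos'],s['eef_rot'],q2R(s['eef_rot']).T@d/.03,s['ft_force'])
E
```

```text
4.0 [ 0.47196911 -0.28983085  0.04306332] [2.79520494e-03 1.08186118e-01 9.94126615e-01 4.72826023e-04] [ 0.0379038  -0.0892482   0.10176752] [ 0.32510024 -0.15915633  0.11157392]
```

View pics/w3.png

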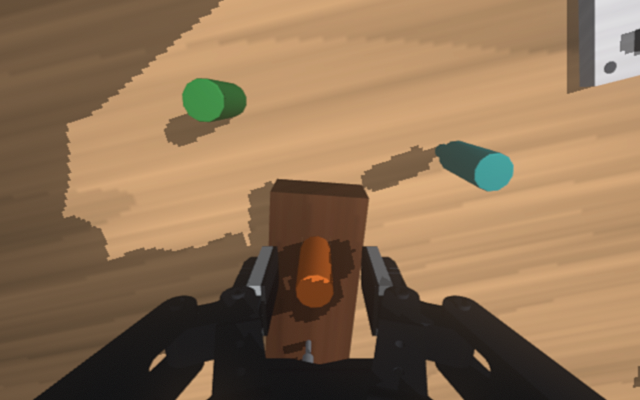

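Request:
send_rows --pt "40 0.05 -0.12 0.1 0 0 0" --pt "10 0 0 0 0 0 0" --pt "10 0 0 0 0 0 0" --pt "10 0 0 0 0 0 0" --pt "10 0 0 0 0 0 0" --pt "10 0 0 0 0 0 0"

```text
clock: 4.6
ee_pos: [0.4714, -0.2937, 0.0431]
eef_rot: [0.005, 0.108, 0.994, -0.0]
ft_force: [1.3, 1.1, -0.9]
grip_width: 0.168
```

```bash
python3 - <<'E'
from h import *
grab('wrist','w4')
s=read_state();print(s['clock'],s['ee_pos'],s['eef_rot'],s['ft_force'],s['grip_width'])
E
```

```text
4.65 [ 0.47134364 -0.29368375  0.04309381] [ 4.70356589e-03  1.08011999e-01  9.94138448e-01 -1.76423501e-04] [ 0.06862673  0.89497095 -1.30942376] 0.1651593741839117
```

View pics/w4.png

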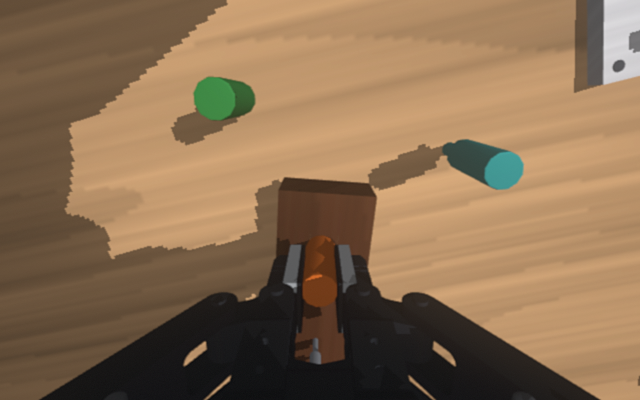

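Request:
send_rows --pt "10 0 0 -0.4 0 0 0" --pt "10 0 0 -0.6 0 0 0" --pt "10 0 0 -0.9 0 0 0" --pt "10 0 0 -0.9 0 0 0" --pt "10 0 0 -0.6 0 0 0" --pt "10 0 0 0 0 0 0"

```text
clock: 5.25
ee_pos: [0.4705, -0.2948, 0.1528]
eef_rot: [0.005, 0.108, 0.994, -0.002]
ft_force: [-0.1, -1.0, -0.4]
grip_width: 0.166
```

```bash
python3 - <<'E'
from h import *
np.set_printoptions(precision=4,suppress=True)
grab('wrist','w5')
crop('w5',220,200,420,350,4,'c5')
s=read_state();Rm=q2R(s['eef_rot']);print(s['clock'],s['ee_pos'],s['eef_rot'],s['ft_force'],s['grip_width']);print(Rm)
im,P=pts('w5');Pt=(P-s['ee_pos'])@Rm
m=(im[...,0]>110)&(im[...,1]<130)&(im[...,2]<70)&(Pt[...,2]<.01)&(abs(Pt[...,1])<.02)
top=m&(Pt[...,2]<Pt[m][:,2].min()+.003)
v,u=np.nonzero(top);print(top.sum(),u.min(),u.max(),v.min(),v.max(),Pt[top].mean(0),Pt[m][:,2].min(),np.median(Pt[top][:,2]))
E
```

```text
5.3 [ 0.47   -0.2945  0.1514] [ 0.0048  0.108   0.9941 -0.0012] [-0.1188 -0.0388 -0.6707] 0.16270806247071862
[[-0.9766  0.2148  0.0092]
 [ 0.2148  0.9767 -0.0034]
 [-0.0097 -0.0013 -1.    ]]
1 409 409 379 379 [ 0.016   0.0189 -0.0866] -0.08660879859702099 -0.08660879859702099
```

View pics/c5.png

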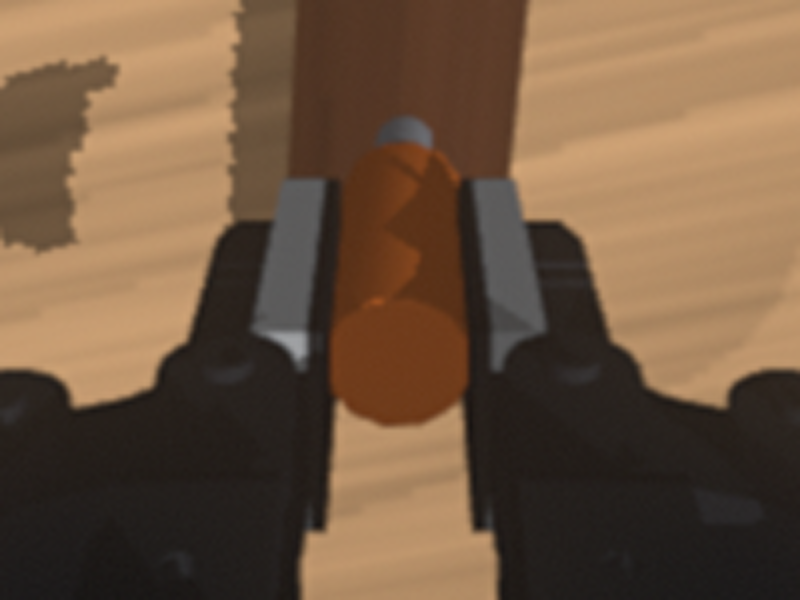

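```bash
python3 - <<'E'
from h import *
np.set_printoptions(precision=4,suppress=True)
im,P=pts('w5');im,d,T,K=load('w5');st=T@np.linalg.inv(np.array(camera_info('wrist')['hand_eye']))
Pt=(P-st[:3,3])@st[:3,:3]
for v in range(226,312,4): print(v,d[v,320],Pt[v,320],im[v,320])
im,d,T,K=load('w4');print(d[250:306:6,320])
E
```

```text
226 0.28684777 [-0.0306 -0.0001  0.1249] [88 57 38]
230 0.18528965 [ 0.0048 -0.0004  0.0296] [80 77 77]
234 0.18049571 [ 0.0046 -0.0004  0.0245] [80 76 76]
238 0.16624337 [ 0.0082 -0.0005  0.0107] [112  60  28]
242 0.0 [nan nan nan] [96 52 24]
246 0.15711999 [ 0.0082 -0.0005  0.0011] [115  62  28]
250 0.15262315 [ 0.0083 -0.0005 -0.0035] [115  62  28]
254 0.14840592 [ 0.0085 -0.0005 -0.0079] [91 50 23]
258 0.14409424 [ 0.0087 -0.0005 -0.0123] [91 50 23]
262 0.14092411 [ 0.0085 -0.0005 -0.0157] [120  64  27]
266 0.13826282 [ 0.0082 -0.0005 -0.0186] [120  64  29]
270 0.13511372 [ 0.0081 -0.0005 -0.0219] [119  63  26]
274 0.13252844 [ 0.0078 -0.0005 -0.0247] [98 53 24]
278 0.1329776 [ 0.0061 -0.0005 -0.0248] [113  60  28]
282 0.13250491 [ 0.0047 -0.0005 -0.0257] [113  60  28]
286 0.13356134 [ 0.0026 -0.0005 -0.0253] [113  60  28]
290 0.13356733 [ 0.001  -0.0005 -0.0257] [112  60  27]
294 0.13501267 [-0.0014 -0.0005 -0.025 ] [112  59  27]
298 0.13498938 [-0.0029 -0.0005 -0.0255] [110  59  26]
302 0.13523088 [-0.0047 -0.0005 -0.0258] [110  58  24]
306 0.1353167 [-0.0063 -0.0005 -0.0262] [142 100  66]
310 0.3472281 [-0.1388  0.0001  0.1547] [186 146 105]
[0.1526 0.1465 0.1423 0.1364 0.1333 0.1321 0.1337 0.1336 0.1347 0.1358]
```

Request:
send_rows --pt "10 -0.13 0.8 0 0 0.07 0" --pt "10 -0.13 1 0 0 0 0" --pt "10 -0.13 1 0 0 0 0" --pt "10 -0.13 1 0 0 0 0" --pt "10 -0.13 1 0 0 0 0" --pt "10 -0.13 1 0 0 0 0" --pt "10 -0.13 1 0 0 0 0" --pt "10 -0.13 1 0 0 0 0" --pt "10 -0.13 1 0 0 0 0" --pt "10 -0.13 1 0 0 0 0" --pt "10 -0.13 0.8 0 0 0 0" --pt "10 0 0.5 0 0 0 0"

```text
clock: 6.5
ee_pos: [0.5791, 0.0322, 0.1354]
eef_rot: [-0.01, 0.111, 0.994, -0.0]
ft_force: [1.3, 0.0, -0.4]
grip_width: 0.167
```

Request:
send_rows --pt "10 0 0 0 0 0 0" --pt "10 0 0 0 0 0 0"

```text
clock: 6.7
ee_pos: [0.5778, 0.0335, 0.1333]
eef_rot: [-0.012, 0.11, 0.994, -0.001]
ft_force: [0.4, -0.5, -0.9]
grip_width: 0.163
```

```bash
python3 - <<'E'
from h import *
np.set_printoptions(precision=4,suppress=True)
grab('wrist','w6')
s=read_state();Rm=q2R(s['eef_rot']);print(s['clock'],s['ee_pos'],s['eef_rot'],s['ft_force'],s['grip_width']);print(Rm, s['qd'])
E
```

```text
6.75 [0.5777 0.0333 0.1332] [-0.0121  0.11    0.9939 -0.0004] [-1.251   0.2411 -0.3195] 0.1636079423582866
[[-0.9755  0.2187 -0.0241]
 [ 0.2187  0.9758  0.0018]
 [ 0.0239 -0.0035 -0.9997]] [-0.0139 -0.0056 -0.0009  0.0006 -0.0016  0.0022]
```

View pics/w6.png

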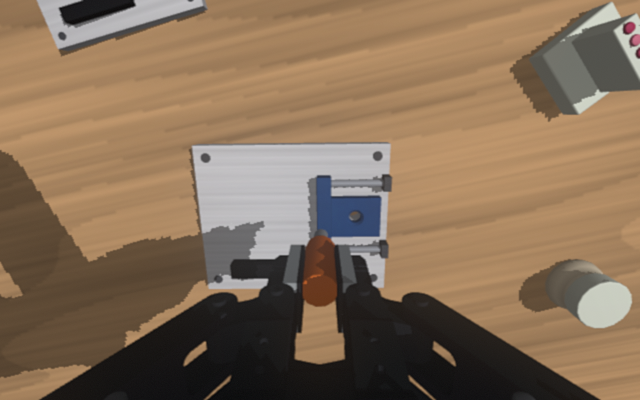

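```bash
python3 - <<'E'
from h import *
np.set_printoptions(precision=4,suppress=True)
crop('w6',310,165,400,260,6,'c6')
E
```

```text
(no output)
```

View pics/c6.png

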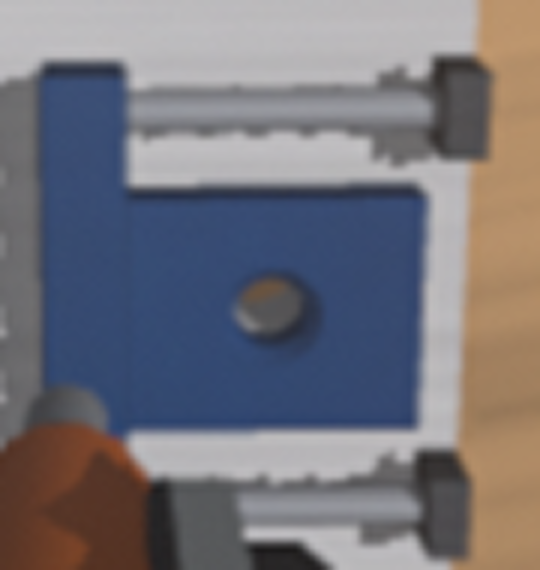

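Request:
send_rows --pt "10 0 0 0 -0.03 -0.17 0" --pt "10 0 0 0 0 0 0"

```text
clock: 6.95
ee_pos: [0.5772, 0.0313, 0.1329]
eef_rot: [0.001, 0.111, 0.994, 0.0]
ft_force: [-0.5, -0.2, -0.8]
grip_width: 0.164
```

```bash
python3 - <<'E'
from h import *
np.set_printoptions(precision=4,suppress=True)
e=ray('w6',354.6,215.5,.020);print('eye',e)
# lug corners: jig x -22..12? lug 34(x) x42(y) y 32..74
c=lambda x,y:(310+x/6-.4,165+y/6-.4)
for q,l in [((128,190),(-.022,.032)),((425,190),(-.022,.074)),((418,427),(.012,.074))]: print(ray('w6',*c(*q),.022),l)
for q,l in [((193,146),(-.065,-.08)),((391,143),(-.065,.08)),((384,286),(.065,.08))]: print(ray('w6',*q,.014),l)
s=read_state();Rm=q2R(s['eef_rot']);print(Rm)
W=[ray('w6',*c(*q),.022) for q in [(128,190),(425,190),(418,427)]]+[e,ray('w6',193,146,.014),ray('w6',391,143,.014),ray('w6',384,286,.014)]
L=[(-.022,.032),(-.022,.074),(.012,.074),(-.005,.052),(-.065,-.08),(-.065,.08),(.065,.08)]
p,r=fit2d(L,W);print(p,r*1000)
E
```

```text
eye [0.5974 0.0581 0.02  ]
[0.5763 0.0423 0.022 ] (-0.022, 0.032)
[0.585  0.0817 0.022 ] (-0.022, 0.074)
[0.6189 0.075  0.022 ] (0.012, 0.074)
[ 0.5133 -0.0577  0.014 ] (-0.065, -0.08)
[0.5456 0.0984 0.014 ] (-0.065, 0.08)
[0.6717 0.0717 0.014 ] (0.065, 0.08)
[[-0.9753  0.2208  0.0013]
 [ 0.2208  0.9753 -0.    ]
 [-0.0013  0.0003 -1.    ]]
[ 0.592   0.0062 -0.2057] [[ 0.7537 -0.3402]
 [ 0.5898  1.4211]
 [ 0.0299  1.2211]
 [ 0.3864 -0.0106]
 [-1.201  -1.1615]
 [-0.8405 -0.6502]
 [ 0.2818 -0.4796]]
```

Request:
send_rows --pt "10 -0.24 0.52 0.3 0 0 0" --pt "10 -0.24 0.52 0.4 0 0 0" --pt "10 0 0 0.5 0 0 0" --pt "10 0 0 0.5 0 0 0" --pt "10 0 0 0.1 0 0 0" --pt "10 0 0 0 0 0 0"

```text
clock: 7.55
ee_pos: [0.5978, 0.0536, 0.0773]
eef_rot: [0.002, 0.114, 0.993, -0.001]
ft_force: [0.0, 0.1, -0.3]
grip_width: 0.162
```

```bash
python3 - <<'E'
from h import *
np.set_printoptions(precision=4,suppress=True)
grab('wrist','w7');crop('w7',220,130,420,280,4,'c7')
s=read_state();Rm=q2R(s['eef_rot']);print(s['clock'],s['ee_pos'],s['eef_rot'],s['ft_force'],s['grip_width']);print(Rm)
print(Rm.T@(np.array([.598,.0585,.07])-s['ee_pos'])/.03, s['ee_pos']+Rm@[.0006,-.0005,.035])
E
```

```text
7.6 [0.5977 0.0536 0.0774] [ 0.0016  0.1141  0.9935 -0.0007] [ 0.2312 -0.4941 -0.5391] 0.159661190327897
[[-0.974   0.2267  0.0031]
 [ 0.2267  0.974  -0.0017]
 [-0.0034 -0.0009 -1.    ]]
[0.027  0.1613 0.2463] [0.5971 0.0532 0.0424]
```

View pics/c7.png

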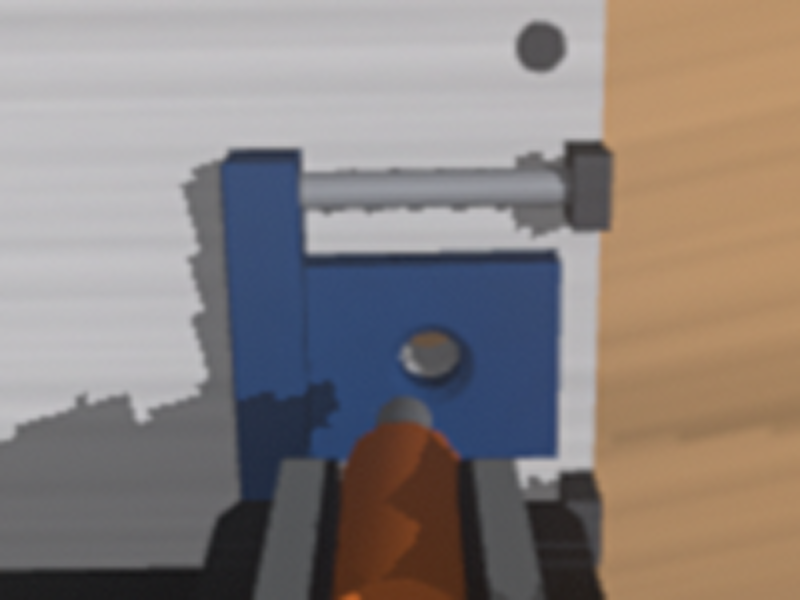

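```bash
python3 - <<'E'
from h import *
print(ray('w7',220+431/4-.4,130+355/4-.4,.020))
E
```

```text
[0.59737415 0.05826816 0.02      ]
```

Request:
send_rows --pt "10 0.03 0.18 0.1 0 0 0" --pt "10 0 0 0.1 0 0 0" --pt "10 0 0 0 0 0 0"

```text
clock: 7.9
ee_pos: [0.5988, 0.0589, 0.0724]
eef_rot: [0.003, 0.114, 0.993, -0.001]
ft_force: [-0.4, -0.0, -1.3]
grip_width: 0.165
```

```bash
python3 - <<'E'
from h import *
np.set_printoptions(precision=4,suppress=True)
grab('wrist','w8');crop('w8',220,130,420,280,4,'c8')
s=read_state();Rm=q2R(s['eef_rot']);print(s['clock'],s['ee_pos'],s['eef_rot'],s['ft_force'],s['grip_width']);print(Rm)
print(s['ee_pos']+Rm@[.0006,-.0005,.035])
E
```

```text
7.95 [0.599  0.0589 0.0727] [ 0.0029  0.1145  0.9934 -0.0005] [-1.4337 -0.7077 -0.8773] 0.16296122673519892
[[-0.9738  0.2275  0.0057]
 [ 0.2275  0.9738 -0.0017]
 [-0.0059 -0.0003 -1.    ]]
[0.5985 0.0585 0.0377]
```

View pics/c8.png

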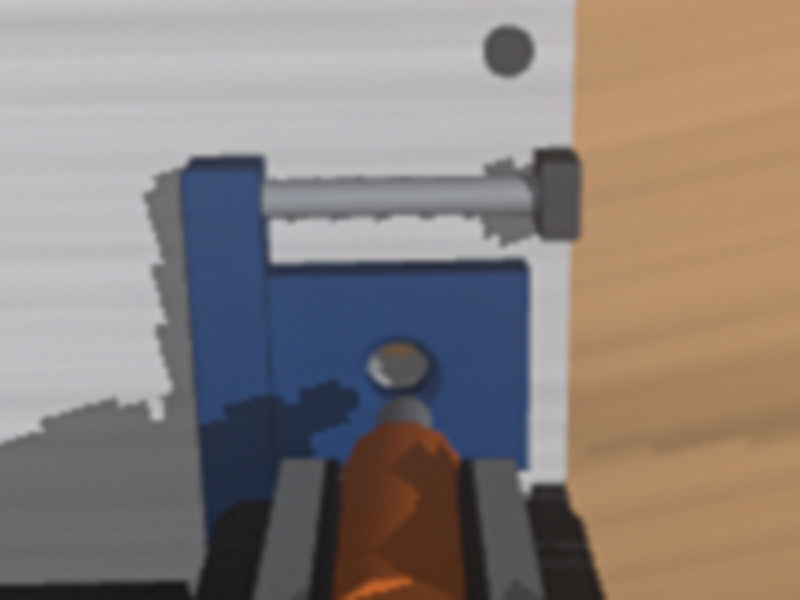

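Request:
send_rows --pt "10 0.03 0 0.25 0 -0.04 0" --pt "10 0.01 0 0.15 0 0 0" --pt "10 0 0 0 0 0 0"

```text
clock: 8.25
ee_pos: [0.5982, 0.0593, 0.0603]
eef_rot: [0.007, 0.114, 0.993, -0.001]
ft_force: [0.4, 0.1, -0.2]
grip_width: 0.163
```

```bash
python3 - <<'E'
from h import *
np.set_printoptions(precision=4,suppress=True)
grab('wrist','w9');crop('w9',220,130,420,280,4,'c9')
s=read_state();Rm=q2R(s['eef_rot']);print(s['clock'],s['ee_pos'],s['eef_rot'],s['ft_force'],s['grip_width']);print(Rm)
print(s['ee_pos']+Rm@[.0006,-.0005,.035])
E
```

```text
8.3 [0.5982 0.0593 0.0605] [ 0.0066  0.1143  0.9934 -0.0009] [ 0.686   0.4222 -0.7161] 0.16438591710917627
[[-0.9738  0.2271  0.0129]
 [ 0.2271  0.9739 -0.0032]
 [-0.0132 -0.0002 -0.9999]]
[0.598  0.0589 0.0255]
```

View pics/c9.png

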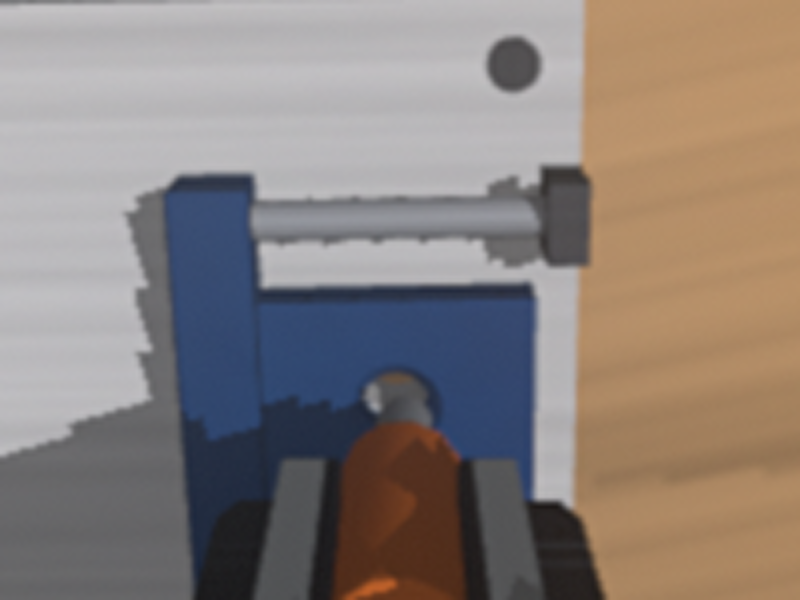

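Request:
send_rows --pt "10 0 -0.03 0.05 0 0.09 0" --pt "10 0 0 0.15 0 0 0" --pt "10 0 0 0.1 0 0 0" --pt "10 0 0 0 0 0 0"

```text
clock: 8.7
ee_pos: [0.5984, 0.0582, 0.0509]
eef_rot: [0.0, 0.114, 0.993, -0.0]
ft_force: [-0.0, -0.2, -1.1]
grip_width: 0.164
```

```bash
python3 - <<'E'
from h import *
np.set_printoptions(precision=4,suppress=True)
s=read_state();Rm=q2R(s['eef_rot']);print(s['clock'],s['ee_pos'],s['eef_rot'],s['ft_force'],s['moment'],s['grip_width']);print(Rm)
print(s['ee_pos']+Rm@[.0006,-.0005,.035])
E
```

```text
8.7 [0.5984 0.0582 0.0509] [ 0.      0.1144  0.9934 -0.0001] [-0.0225 -0.2266 -1.0669] [ 0.0014 -0.0201 -0.0001] 0.1636580575064747
[[-0.9738  0.2273 -0.    ]
 [ 0.2273  0.9738 -0.0001]
 [-0.     -0.0001 -1.    ]]
[0.5977 0.0579 0.0159]
```

Tip is in the eye (z 16 mm) with no lateral force. Continuing down.

Request:
send_rows --pt "10 0 0 0.15 0 0 0" --pt "10 0 0 0.12 0 0 0" --pt "10 0 0 0.08 0 0 0" --pt "10 0 0 0 0 0 0"

```text
clock: 9.1
ee_pos: [0.5984, 0.0582, 0.0393]
eef_rot: [-0.0, 0.114, 0.993, -0.0]
ft_force: [0.9, -0.7, -0.7]
grip_width: 0.165
```

```bash
python3 - <<'E'
from h import *
np.set_printoptions(precision=4,suppress=True)
grab('wrist','w10');crop('w10',220,150,420,300,4,'c10')
s=read_state();Rm=q2R(s['eef_rot']);print(s['clock'],s['ee_pos'],s['eef_rot'],s['ft_force'],s['moment'],s['grip_width'])
E
```

```text
9.15 [0.5984 0.0582 0.0394] [ 0.      0.1144  0.9934 -0.0001] [-0.2917  0.413  -1.1437] [0.0213 0.0353 0.0159] 0.16233767514323683
```

View pics/c10.png

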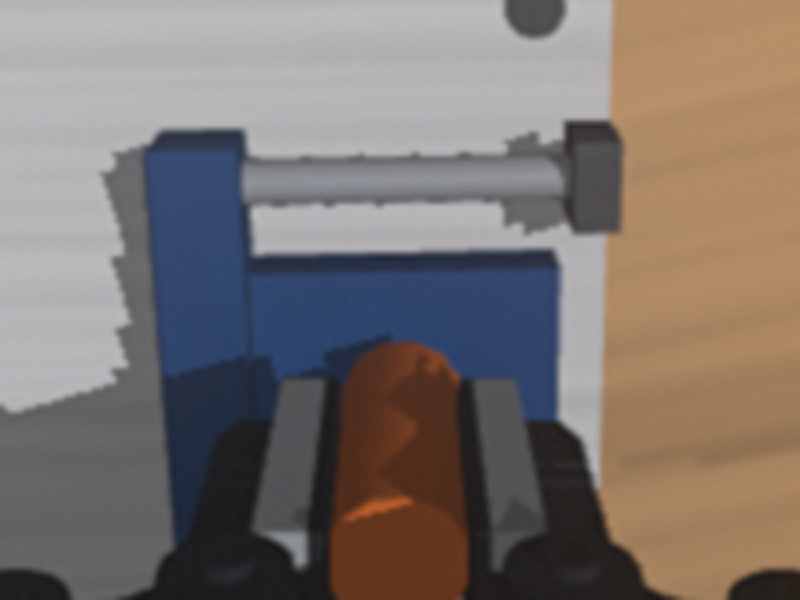

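Request:
send_rows --pt "10 0 0 0.08 0 0 0" --pt "10 0 0 0.04 0 0 0"

```text
clock: 9.35
ee_pos: [0.5989, 0.0582, 0.0364]
eef_rot: [0.0, 0.114, 0.993, -0.0]
ft_force: [-2.7, 0.3, 5.9]
grip_width: 0.165
```

```bash
python3 - <<'E'
from h import *
np.set_printoptions(precision=4,suppress=True)
s=read_state();print(s['clock'],s['ee_pos'],s['eef_rot'],s['ft_force'],s['moment'],s['grip_width'])
E
```

```text
9.35 [0.5989 0.0582 0.0364] [ 0.0004  0.1144  0.9934 -0.    ] [-2.7243  0.2826  5.9307] [0.0073 0.5671 0.0006] 0.16498395915302938
```

Request:
send_rows --pt "36 0 0 0 0 0 0" --pt "36 0 0 0 0 0 0" --pt "36 0 0 0 0 0 0" --pt "36 0 0 -0.5 0 0 0" --pt "36 0 0 -1 0 0 0" --pt "36 0 0 -1 0 0 0" --pt "36 0 0 -1 0 0 0" --pt "36 0 0 -0.5 0 0 0" --pt "36 0 0 0 0 0 0"

```text
clock: 10.25
ee_pos: [0.599, 0.0583, 0.1658]
eef_rot: [0.001, 0.114, 0.993, 0.0]
ft_force: [0.4, -0.5, 0.1]
grip_width: 0.419
```

```bash
python3 - <<'E'
from h import *
np.set_printoptions(precision=4,suppress=True)
grab('wrist','w11')
s=read_state();print(s['clock'],s['ee_pos'],s['eef_rot'],s['ft_force'],s['moment'],s['grip_width'])
E
```

```text
10.3 [0.5987 0.0583 0.1648] [0.0009 0.1144 0.9934 0.    ] [-0.1953 -0.5605  1.6138] [ 0.0324 -0.0268 -0.0275] 0.42194383792994766
```

View pics/w11.png

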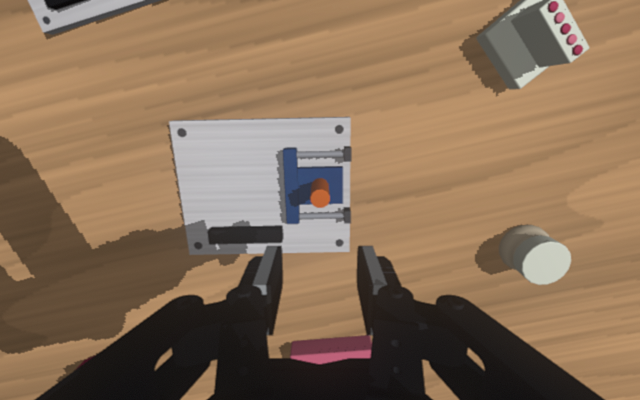

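```bash
python3 - <<'E'
from h import *
np.set_printoptions(precision=4,suppress=True)
im,P=pts('w11')
m=(im[...,0]>150)&(im[...,1]<130)&(im[...,2]<80)&(P[...,2]>.055);print(m.sum(),P[m].mean(0),np.median(P[m][:,2]))
crop('w11',160,105,360,265,4,'c11');crop('w11',450,0,600,100,5,'c12')
for u,v in [(563,27),(530,30),(505,60),(543,79),(310,170),(230,170)]: print(u,v,P[v,u])
E
```

```text
263 [0.5975 0.0584 0.0619] 0.06190330364103716
563 27 [0.5165 0.2514 0.0558]
530 30 [0.5123 0.2417 0.0349]
505 60 [0.5295 0.2313 0.0176]
543 79 [ 0.5534  0.2733 -0.0008]
310 170 [0.5819 0.053  0.0225]
230 170 [ 0.567  -0.0199  0.0127]
```

View pics/c11.png

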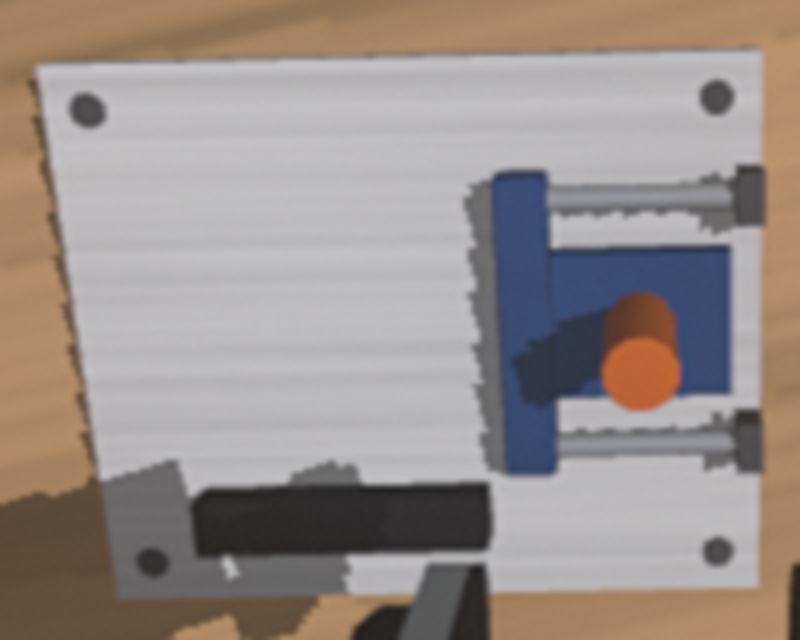

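View pics/c12.png

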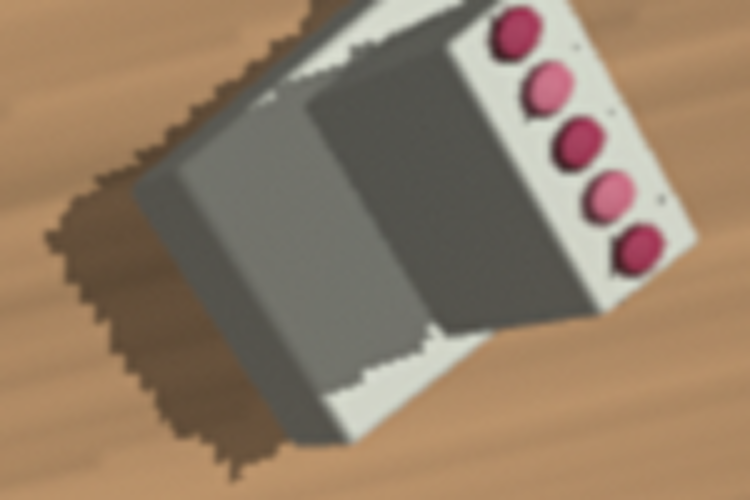

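```bash
python3 - <<'E'
from h import *
np.set_printoptions(precision=4,suppress=True)
c=lambda x,y:(160+x/4-.4,105+y/4-.4)
W=[ray('w11',*c(*q),.014) for q in [(38,66),(762,50),(757,586),(118,597)]];L=[(-.065,-.08),(-.065,.08),(.065,.08),(.065,-.08)]
p,r=fit2d(L,W);print(p);print(r*1000)
a,b=ray('w11',*c(495,180),.026),ray('w11',*c(507,472),.026);d=b-a;print('fence dir',np.arctan2(d[1],d[0]),np.linalg.norm(d))
a2,b2=ray('w11',*c(207,490),.026),ray('w11',*c(488,484),.026);d=b2-a2;print('stop dir',np.arctan2(d[1],d[0])-np.pi/2,np.linalg.norm(d))
Rj=np.array([[np.cos(p[2]),-np.sin(p[2])],[np.sin(p[2]),np.cos(p[2])]])
print('in jig', [Rj.T@(x[:2]-p[:2])*1000 for x in (a,b,a2,b2,np.array([.5975,.0584]))])
c=lambda x,y:(450+x/5-.4,y/5-.4)
A,B,C=[ray('w11',*c(*q),.054) for q in [(600,314),(697,238),(450,42)]];print(A,B,np.linalg.norm(A-B));d=C-A;th=np.arctan2(d[1],d[0]);print(th)
ctr=(A+B)/2+.023*np.array([np.cos(th),np.sin(th),0]);print('carrier',ctr)
s=read_state();Rm=q2R(s['eef_rot']);print(Rm.T@(ctr-s['ee_pos'])/.03, np.degrees(np.arctan2(Rm[1,1],Rm[0,1])))
print('carrier goal',p[:2]+Rj@[.007,-.008])
E
```

```text
[ 0.5924  0.0062 -0.2097]
[[-0.5193 -0.2342]
 [-0.0616  0.1895]
 [ 0.2777  0.1834]
 [ 0.3032 -0.1387]]
fence dir -0.22064042404945516 0.06780169709576643
stop dir -0.20627159828658614 0.06566645247549442
in jig [array([-39.2834,  21.0571]), array([28.5143, 20.3159]), array([ 31.6461, -49.9268]), array([31.4204, 15.7393]), array([-5.9146, 52.1202])]
[0.5411 0.2571 0.054 ] [0.534  0.2707 0.054 ] 0.015330129242326533
-2.6798857313989175
carrier [0.517  0.2537 0.054 ]
[4.1399 5.7223 3.688 ] 76.86619900261483
carrier goal [ 0.5976 -0.0031]
```

Request:
send_rows --pt "40 0.6 0.85 0 0 0 0" --pt "40 0.7 0.97 0 0 0 0" --pt "40 0.7 0.97 0 0 0 0" --pt "40 0.7 0.97 0 0 0 0" --pt "40 0.7 0.97 0 0 0 0" --pt "40 0.7 0.97 0 0 0 0" --pt "40 0 0 0 0 0 -0.9" --pt "40 0 0 0 0 0 -0.9" --pt "40 0 0 0 0 0 -0.9" --pt "40 0 0 0 0 0 -0.9" --pt "40 0 0 0 0 0 -0.9" --pt "40 0 0 0 0 0 -0.45"

```text
clock: 11.5
ee_pos: [0.5051, 0.2579, 0.1499]
eef_rot: [-0.01, -0.242, 0.97, -0.001]
ft_force: [0.7, 0.7, 0.4]
grip_width: 0.467
```

Request:
send_rows --pt "40 0 0 0 0 0 0"

```text
clock: 11.6
ee_pos: [0.5042, 0.2576, 0.1485]
eef_rot: [-0.011, -0.242, 0.97, -0.001]
ft_force: [-0.2, -0.1, -0.5]
grip_width: 0.469
```

```bash
python3 - <<'E'
from h import *
np.set_printoptions(precision=4,suppress=True)
grab('wrist','w12')
s=read_state();Rm=q2R(s['eef_rot']);print(s['clock'],s['ee_pos'],s['eef_rot'],s['ft_force'],s['grip_width'],np.degrees(np.arctan2(Rm[1,1],Rm[0,1])));print(Rm)
E
```

```text
11.65 [0.5041 0.2576 0.1485] [-0.0115 -0.2411  0.9704 -0.0009] [-0.5578  0.1481  0.1799] 0.4691563420267195 117.90048060323012
[[-0.8835 -0.4679 -0.0219]
 [-0.4679  0.8838 -0.0074]
 [ 0.0228  0.0037 -0.9997]]
```

View pics/w12.png

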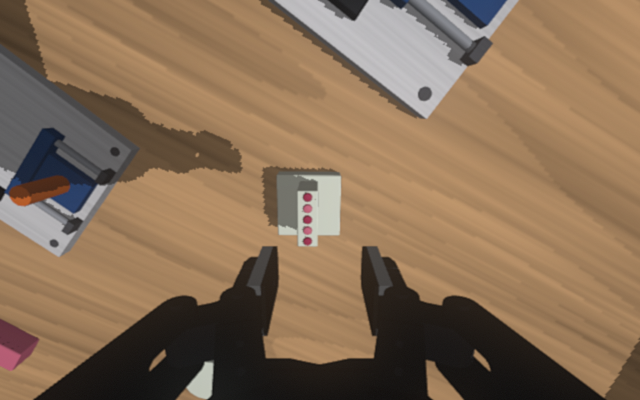

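```bash
python3 - <<'E'
from h import *
crop('w12',260,160,360,255,7,'c13')
E
```

```text
(no output)
```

View pics/c13.png

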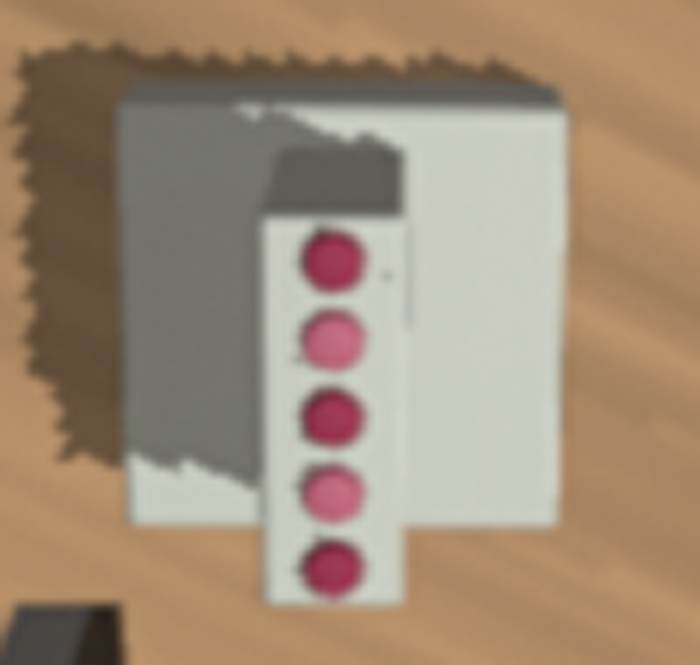

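```bash
python3 - <<'E'
from h import *
np.set_printoptions(precision=4,suppress=True)
c=lambda x,y:(260+x/7-.45,160+y/7-.45)
def fit(L,W,t0):
    L=np.array(L);W=np.array(W)[:,:2]
    f=lambda p:((L@np.array([[np.cos(p[2]),np.sin(p[2])],[-np.sin(p[2]),np.cos(p[2])]])+p[:2])-W).ravel()
    r=least_squares(f,[*W.mean(0),t0]);return r.x,f(r.x).reshape(-1,2)*1000
sg=np.array([(1,1),(1,-1),(-1,-1),(-1,1)])
F=[ray('w12',*c(*q),.018) for q in [(118,103),(568,108),(560,527),(130,525)]]
G=[ray('w12',*c(*q),.054) for q in [(263,216),(403,216),(404,604),(266,604)]]
t0=np.radians(207)
for L,W in [(sg*.028,F),(sg*[.023,.008],G),(np.r_[sg*.028,sg*[.023,.008]],F+G)]:
    p,r=fit(L,W,t0);print(p[:2],np.degrees(p[2]));print(r.T)
s=read_state();Rm=q2R(s['eef_rot']);print('toolx',np.degrees(np.arctan2(Rm[1,0],Rm[0,0]))%360)
print(Rm.T@(np.r_[p[:2],.027]-s['ee_pos'])/.03, -Rm[2])
E
```

```text
[0.5173 0.2541] 207.63354327770915
[[-0.0117 -0.599   0.2432  0.3674]
 [-0.3359  0.1668  0.2253 -0.0562]]
[0.5173 0.254 ] 207.74977670705906
[[-0.0586 -0.4024  0.1801  0.2809]
 [-0.5218  0.2581  0.2813 -0.0175]]
[0.5173 0.2541] 207.66543041988234
[[ 0.0329 -0.582   0.2457  0.3976 -0.1084 -0.4313  0.1827  0.2627]
 [-0.4045  0.0837  0.1698 -0.0972 -0.4353  0.3556  0.3188  0.0091]]
toolx 207.9053164732013
[-0.4247 -0.3236  4.0391] [-0.0228 -0.0037  0.9997]
```

Request:
send_rows --pt "40 0 0 0 0.03 -0.16 0" --pt "40 -0.33 -0.31 0.5 0 0 0" --pt "40 0 0 0.7 0 0 0" --pt "40 0 0 0.4 0 0 0" --pt "40 0 0 0 0 0 0"

```text
clock: 12.15
ee_pos: [0.517, 0.2537, 0.0982]
eef_rot: [0.002, -0.238, 0.971, -0.0]
ft_force: [-0.4, -1.1, -0.4]
grip_width: 0.465
```

```bash
python3 - <<'E'
from h import *
np.set_printoptions(precision=4,suppress=True)
s=read_state();Rm=q2R(s['eef_rot']);print(s['clock'],s['ee_pos'],s['ft_force'],'toolx',np.degrees(np.arctan2(Rm[1,0],Rm[0,0]))%360)
print(Rm.T@(np.r_[.5173,.2541,.025]-s['ee_pos'])/.03, -Rm[2])
E
```

```text
12.15 [0.517  0.2537 0.0982] [-0.412  -1.143  -0.3632] toolx 207.5138433614199
[-0.0066  0.01    2.4388] [0.0033 0.0012 1.    ]
```

Request:
send_rows --pt "40 0 0 0.6 0 0.02 0" --pt "40 0 0 0.6 0 0 0" --pt "40 0 0 0.6 0 0 0" --pt "40 0 0 0.45 0 0 0" --pt "40 0 0 0 0 0 0"

```text
clock: 12.65
ee_pos: [0.5189, 0.2547, 0.0321]
eef_rot: [0.003, -0.237, 0.972, -0.0]
ft_force: [0.2, -0.3, 0.7]
grip_width: 0.465
```

```bash
python3 - <<'E'
from h import *
np.set_printoptions(precision=4,suppress=True)
grab('wrist','w13')
s=read_state();Rm=q2R(s['eef_rot']);print(s['clock'],s['ee_pos'],s['ft_force'],'toolx',np.degrees(np.arctan2(Rm[1,0],Rm[0,0]))%360)
print(Rm.T@(np.r_[.5173,.2541,.025]-s['ee_pos'])/.03, -Rm[2])
E
```

```text
12.7 [0.5195 0.255  0.0331] [-0.5715  0.4777 -0.305 ] toolx 207.40089747996467
[0.0823 0.0085 0.2687] [0.0076 0.0023 1.    ]
```

View pics/w13.png

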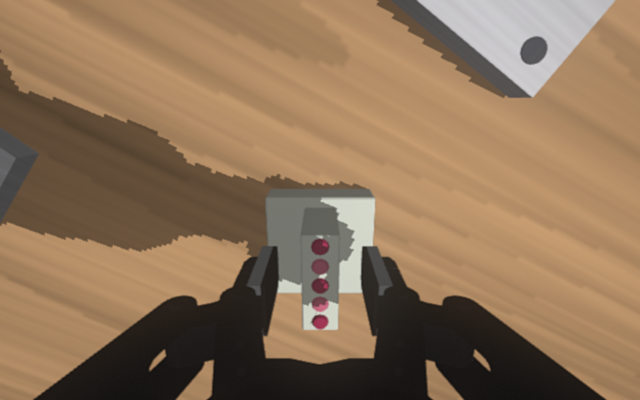

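Request:
send_rows --pt "40 0.08 0.01 0.24 -0.02 0.05 0" --pt "40 0 0 0 0 0 0"

```text
clock: 12.9
ee_pos: [0.5184, 0.2546, 0.0273]
eef_rot: [0.001, -0.237, 0.972, 0.0]
ft_force: [0.3, -0.5, 0.5]
grip_width: 0.466
```

```bash
cat > st.py <<'E'
from h import *
import sys
np.set_printoptions(precision=4,suppress=True)
s=read_state();Rm=q2R(s['eef_rot']);print(s['clock'],s['ee_pos'],s['ft_force'],s['moment'],'toolx',np.degrees(np.arctan2(Rm[1,0],Rm[0,0]))%360,'g',s['grip_width']*85.4)
if len(sys.argv)>1: print('units',Rm.T@(np.array(eval(sys.argv[1]))-s['ee_pos'])/.03)
print('zd',-Rm[2])
E
python3 st.py "[.5173,.2541,.025]"
```

```text
12.9 [0.5184 0.2546 0.0273] [ 0.267  -0.4577  0.5254] [-0.0008  0.0091 -0.0023] toolx 207.39879791888208 g 39.775703743210144
units [0.0423 0.0019 0.078 ]
zd [ 0.0029 -0.0002  1.    ]
```

Good enough; close on the rib.

Request:
send_rows --pt "40 0.04 0 0.06 0 0.02 0.03" --pt "8 0 0 0 0 0 0" --pt "8 0 0 0 0 0 0" --pt "8 0 0 0 0 0 0" --pt "8 0 0 0 0 0 0" --pt "8 0 0 0 0 0 0"

```text
clock: 13.5
ee_pos: [0.5187, 0.2545, 0.0274]
eef_rot: [0.002, -0.235, 0.972, 0.0]
ft_force: [-0.4, -0.0, -1.7]
grip_width: 0.171
```

```bash
python3 st.py "[.5173,.2541,.025]"
```

```text
13.5 [0.5187 0.2545 0.0274] [-0.3858 -0.0357 -1.7093] [0.007  0.0363 0.0261] toolx 207.12763803668068 g 14.627524168228552
units [0.0481 0.0091 0.0794]
zd [0.0031 0.0002 1.    ]
```

Request:
send_rows --pt "8 0 0 -0.3 0 0 0" --pt "8 0 0 -0.7 0 0 0" --pt "8 0 0 -1 0 0 0" --pt "8 0 0 -1 0 0 0" --pt "8 0 0 -0.8 0 0 0" --pt "8 0 0 -0.2 0 0 0"

```text
clock: 14.1
ee_pos: [0.5163, 0.2537, 0.1515]
eef_rot: [-0.001, -0.235, 0.972, 0.0]
ft_force: [0.1, 0.8, -1.0]
grip_width: 0.176
```

Request:
send_rows --pt "8 0.13 -0.5 0 0 0 0" --pt "8 0.2 -0.9 0 0 0 0" --pt "8 0.23 -0.99 0 0 0 0" --pt "8 0.23 -0.99 0 0 0 0" --pt "8 0.23 -0.99 0 0 0 0" --pt "8 0.23 -0.99 0 0 0 0" --pt "8 0.23 -0.99 0 0 0 0" --pt "8 0.2 -0.99 0 0 0 0" --pt "8 0.2 -0.9 0 0 0 0" --pt "8 0 -0.4 0 0 0 0"

```text
clock: 15.1
ee_pos: [0.5789, -0.0188, 0.1387]
eef_rot: [-0.009, -0.236, 0.972, 0.001]
ft_force: [-0.4, 0.5, -1.0]
grip_width: 0.178
```

Request:
send_rows --pt "8 0 0 0 0 0 0.6" --pt "8 0 0 0 0 0 0.9" --pt "8 0 0 0 0 0 0.9" --pt "8 0 0 0 0 0 0.9" --pt "8 0 0 0 0 0 0.9" --pt "8 0 0 0 0 0 0.6" --pt "8 0 0 0 0 0 0"

```text
clock: 15.8
ee_pos: [0.573, -0.0226, 0.1285]
eef_rot: [-0.017, 0.112, 0.994, -0.001]
ft_force: [0.3, 0.1, -1.4]
grip_width: 0.172
```

```bash
python3 st.py "[.5857,-.0108,.0614]"; python3 -c "
from h import *
grab('wrist','w14')"
```

```text
15.8 [ 0.573  -0.0226  0.1285] [ 0.2556  0.0947 -1.3998] [ 0.0007 -0.012  -0.0356] toolx 167.07443669217798 g 14.676833585427055
units [-0.3981  0.4944  2.2211]
zd [-0.0338  0.0068  0.9994]
```

View pics/w14.png

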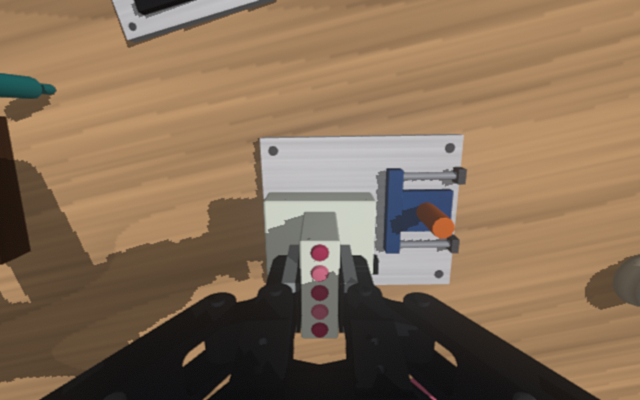

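Request:
send_rows --pt "8 0 0 0 -0.05 -0.26 -0.08" --pt "8 -0.2 0.25 0.3 0 0 0" --pt "8 -0.15 0.2 0.3 0 0 0" --pt "8 0 0 0 0 0 0"

```text
clock: 16.25
ee_pos: [0.5859, -0.0106, 0.1072]
eef_rot: [-0.0, 0.102, 0.995, 0.0]
ft_force: [0.3, -0.4, -2.0]
grip_width: 0.173
```

```bash
python3 st.py "[.5857,-.0108,.0614]"; python3 -c "
from h import *
grab('wrist','w15');crop('w15',240,120,440,350,3.4,'c15')
im,P=pts('w15');im,d,T,K=load('w15');st=T@np.linalg.inv(np.array(camera_info('wrist')['hand_eye']))
np.savez('pics/pt15.npz',Pt=(P-st[:3,3])@st[:3,:3])
"
```

```text
16.25 [ 0.5859 -0.0106  0.1072] [ 0.256  -0.4274 -2.0282] [ 0.0097 -0.0064 -0.0439] toolx 168.25643970683498 g 14.732242964425852
units [ 0.006  -0.0097  1.5261]
zd [-0.0003 -0.0006  1.    ]
```

View pics/c15.png

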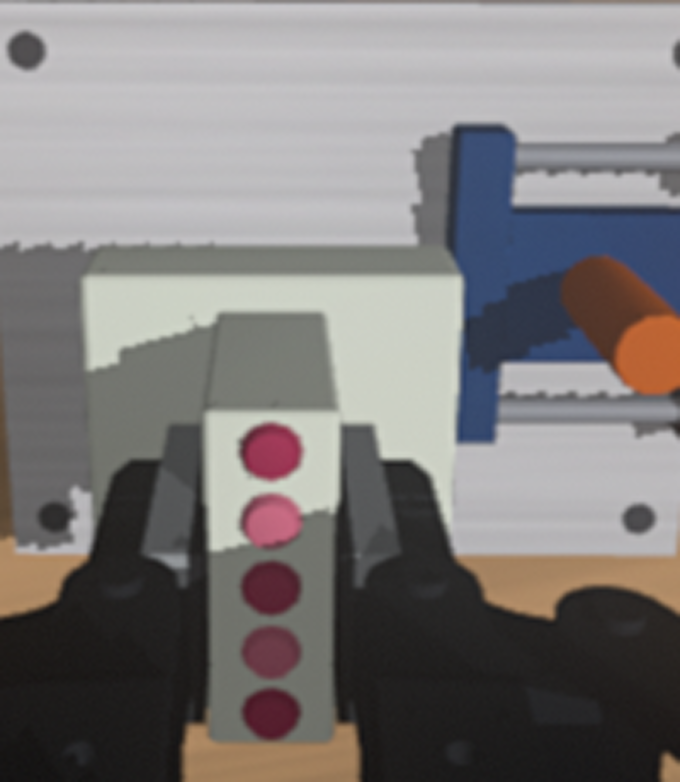

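```bash
python3 - <<'E'
from h import *
im,d,T,K=load('w15');g=cv2.cvtColor(im,cv2.COLOR_RGB2GRAY).astype(float)
def sub(u0,u1,v0,v1,sgn):
    us=[];vs=[]
    for u in range(u0,u1):
        col=cv2.GaussianBlur(g[v0:v1,u-1:u+2].mean(1)[:,None],(1,3),0)[:,0];gr=np.diff(col)*sgn;k=gr.argmax()
        if 0<k<len(gr)-1:
            a,b,c=gr[k-1:k+2];us.append(u);vs.append(v0+k+.5+.5*(a-c)/(a-2*b+c+1e-9))
    p=np.polyfit(us,vs,1);r=np.array(vs)-np.polyval(p,us);k=abs(r)<1;p=np.polyfit(np.array(us)[k],np.array(vs)[k],1);print(len(us),k.sum(),p,np.degrees(np.arctan(p[0])),np.std(r[k]))
    return p
sub(270,370,196,206,1)   # foot top front edge dark->light
sub(270,370,188,197,1)
sub(270,370,188,197,-1)
crop('w15',220,100,460,300,3.3,'c16')
for v0,v1 in [(112,126)]:
    sub(240,420,v0,v1,1)
print(g[112:128,300].round(),g[186:206,320].round())
E
```

```text
100 100 [-2.76691907e-04  2.00613971e+02] -0.015853278089381917 0.008036664747579303
24 21 [-3.47075409e-02  2.04514734e+02] -1.9877976939745732 0.4490140950301064
94 94 [2.69266357e-03 1.90757226e+02] 0.15427788506870244 0.08487567724678093
180 180 [4.23834891e-03 1.19130041e+02] 0.24283805042126647 0.0766823473630005
[132. 137. 138. 138. 138. 139. 135. 127. 148. 191. 198. 193. 188. 185.
 180. 182.] [186. 185. 184. 187. 193. 182. 142. 121. 120. 122. 124. 124. 123. 124.
 141. 182. 200. 204. 207. 207.]
```

View pics/c16.png

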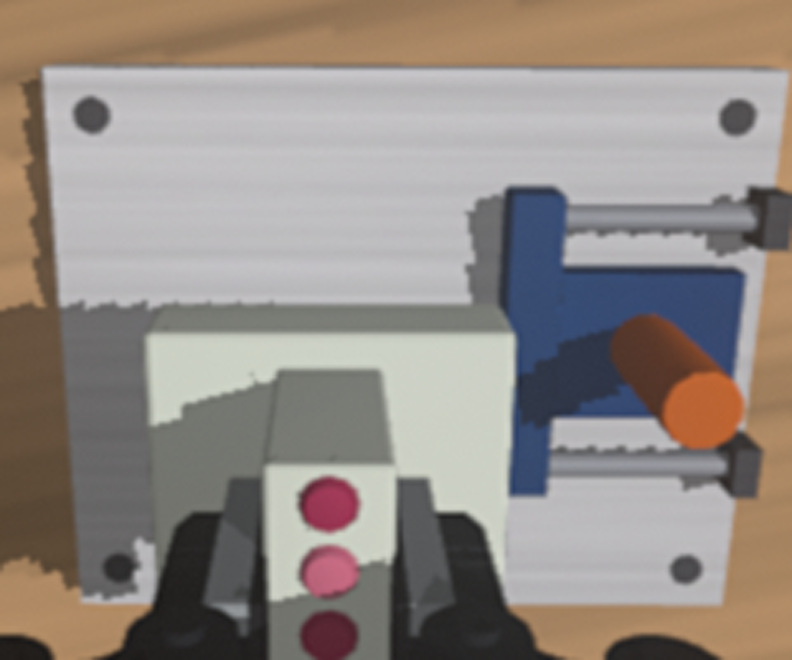

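Request:
send_rows --pt "8 0 0 0.5 0 0 0.03" --pt "8 0 0 0.6 0 0 0" --pt "8 0 0 0.5 0 0 0" --pt "8 0 0 0.2 0 0 0" --pt "8 0 0 0 0 0 0"

```text
clock: 16.8
ee_pos: [0.5859, -0.0107, 0.0487]
eef_rot: [-0.001, 0.104, 0.995, 0.0]
ft_force: [-0.8, 0.0, -0.9]
grip_width: 0.177
```

```bash
python3 st.py "[.5857,-.0108,.0414]"
```

```text
16.8 [ 0.5859 -0.0107  0.0487] [-0.7936  0.0249 -0.9121] [-0.0075 -0.0186  0.039 ] toolx 168.0581534508673 g 15.079616735451035
units [ 0.0055 -0.0041  0.2428]
zd [-0.0019  0.0001  1.    ]
```

Request:
send_rows --pt "8 0 0 0.1 0 -0.035 0" --pt "8 0 0 0.1 0 0 0" --pt "8 0 0 0 0 0 0"

```text
clock: 17.1
ee_pos: [0.5865, -0.0109, 0.043]
eef_rot: [0.002, 0.104, 0.995, -0.0]
ft_force: [0.1, -0.1, -1.6]
grip_width: 0.173
```

```bash
python3 st.py "[.5857,-.0108,.0414]"
```

```text
17.1 [ 0.5865 -0.0109  0.043 ] [ 0.0931 -0.136  -1.6276] [ 0.0414 -0.0254 -0.0076] toolx 168.0483233892927 g 14.808462190011676
units [ 0.0281 -0.0011  0.0527]
zd [0.0046 0.     1.    ]
```

Request:
send_rows --pt "8 0 0 0.06 0 0.01 0" --pt "8 0 0 0 0 0 0"

```text
clock: 17.3
ee_pos: [0.5873, -0.0111, 0.0421]
eef_rot: [0.002, 0.104, 0.995, -0.0]
ft_force: [-0.2, 0.8, -0.6]
grip_width: 0.172
```

```bash
python3 st.py "[.5857,-.0108,.0414]"
```

```text
17.3 [ 0.5873 -0.0111  0.0421] [-0.2016  0.7578 -0.6342] [0.0194 0.0141 0.0368] toolx 168.04858244409849 g 14.714454165041907
units [ 0.0535 -0.0022  0.0221]
zd [ 0.0049 -0.0001  1.    ]
```

Request:
send_rows --pt "8 0 0 0.04 0 0.01 0" --pt "8 0 0 0.01 0 0 0"

```text
clock: 17.5
ee_pos: [0.588, -0.0112, 0.0413]
eef_rot: [0.002, 0.104, 0.995, -0.0]
ft_force: [-0.1, 0.1, -1.8]
grip_width: 0.177
```

```bash
python3 st.py "[.5857,-.0108,.0414]"
```

```text
17.5 [ 0.588  -0.0112  0.0413] [-0.1442  0.0616 -1.7868] [-0.0486  0.0029  0.0053] toolx 168.04876352799957 g 15.126209938215297
units [ 0.077  -0.0035 -0.003 ]
zd [ 0.005  -0.0002  1.    ]
```

Request:
send_rows --pt "8 0 0 0.03 0 0 0" --pt "8 0 0 0.02 0 0 0"

```text
clock: 17.7
ee_pos: [0.5882, -0.0112, 0.0412]
eef_rot: [0.002, 0.104, 0.995, -0.0]
ft_force: [-3.1, -0.5, 4.9]
grip_width: 0.172
```

```bash
python3 st.py "[.5857,-.0108,.0414]"
```

```text
17.7 [ 0.5882 -0.0112  0.0412] [-3.0554 -0.5082  4.9262] [-0.0053  0.6273 -0.0457] toolx 168.05572883662677 g 14.725166430415088
units [ 0.0837 -0.005  -0.0069]
zd [ 0.0048 -0.      1.    ]
```

Request:
send_rows --pt "8 -0.08 0 0 0 0 0" --pt "8 -0.08 0 0 0 0 0" --pt "8 -0.06 0 0 0 0 0"

```text
clock: 18.0
ee_pos: [0.595, -0.0126, 0.0412]
eef_rot: [0.002, 0.104, 0.995, -0.0]
ft_force: [-2.1, 0.4, 1.9]
grip_width: 0.176
```

```bash
cat >> st.py <<'E'
a=-.2092;Rj=np.array([[np.cos(a),-np.sin(a)],[np.sin(a),np.cos(a)]])
print('carrier in jig',Rj.T@((s['ee_pos']+Rm@[.0014,.0003,0])[:2]-[.5922,.0062])*1000,'F jig',Rj.T@s['ft_force'][:2],'fz',s['ft_force'][2])
E
python3 st.py
```

```text
18.0 [ 0.595  -0.0126  0.0412] [-2.0932  0.3835  1.8993] [ 0.0009  0.4871 -0.0678] toolx 168.06313481713684 g 14.996071912115301
zd [ 0.005 -0.     1.   ]
carrier in jig [  5.2091 -17.4953] F jig [-2.1272 -0.0596] fz 1.8992827011451971
```

Request:
send_rows --pt "8 -0.035 0 -0.01 0 0 0" --pt "8 -0.035 0 0 0 0 0"

```text
clock: 18.2
ee_pos: [0.5963, -0.0128, 0.0412]
eef_rot: [0.001, 0.104, 0.995, -0.0]
ft_force: [-8.1, 1.0, 9.0]
grip_width: 0.177
```

```bash
python3 st.py
```

```text
18.2 [ 0.5963 -0.0128  0.0412] [-8.1121  1.0409  9.0458] [ 0.2172  1.4218 -0.0243] toolx 168.05548620117466 g 15.08643332381376
zd [ 0.0023 -0.      1.    ]
carrier in jig [  6.5862 -17.4594] F jig [-8.1514 -0.6665] fz 9.045814397796864
```

Request:
send_rows --pt "8 -0.035 0 0 0 0 0"

```text
clock: 18.3
ee_pos: [0.5963, -0.0128, 0.0413]
eef_rot: [-0.0, 0.104, 0.995, -0.0]
ft_force: [-6.7, 1.8, 7.7]
grip_width: 0.171
```

```bash
python3 st.py
```

```text
18.3 [ 0.5963 -0.0128  0.0413] [-6.7166  1.831   7.6878] [ 0.0905  1.0628 -0.0732] toolx 168.05828341288773 g 14.561358167245677
zd [-0.0006  0.0002  1.    ]
carrier in jig [  6.5925 -17.4699] F jig [-6.9505  0.3962] fz 7.687824107052903
```

Request:
send_rows --pt "8 0 0.03 -0.03 0 -0.03 0" --pt "8 0 0.08 0 0 0 0"

```text
clock: 18.5
ee_pos: [0.5969, -0.0098, 0.0418]
eef_rot: [0.002, 0.104, 0.995, -0.0]
ft_force: [-0.3, -0.2, -0.9]
grip_width: 0.173
```

```bash
python3 st.py
```

```text
18.5 [ 0.5969 -0.0098  0.0418] [-0.3162 -0.171  -0.8879] [ 0.0113  0.043  -0.0356] toolx 168.03779440144996 g 14.81009386817984
zd [0.0035 0.0003 1.    ]
carrier in jig [  6.4925 -14.3427] F jig [-0.2738 -0.233 ] fz -0.8879184361397309
```

Request:
send_rows --pt "8 0 0.07 0.01 0 0 0" --pt "8 0 0.06 0.005 0 0 0"

```text
clock: 18.7
ee_pos: [0.5977, -0.0061, 0.0412]
eef_rot: [0.002, 0.104, 0.995, -0.001]
ft_force: [-2.4, -3.3, 3.3]
grip_width: 0.176
```

```bash
python3 st.py
```

```text
18.7 [ 0.5977 -0.0061  0.0412] [-2.4399 -3.3345  3.2827] [-0.5656  0.558  -0.0428] toolx 168.04365568177556 g 15.040570055415673
zd [0.0035 0.0012 1.    ]
carrier in jig [  6.5095 -10.5449] F jig [-1.6942 -3.7685] fz 3.282740374293957
```

Request:
send_rows --pt "8 0 0.04 -0.015 0 0 0" --pt "8 0 0.04 0 0 0 0"

```text
clock: 18.9
ee_pos: [0.5983, -0.0033, 0.0414]
eef_rot: [0.002, 0.104, 0.995, -0.001]
ft_force: [-0.3, 0.4, -1.1]
grip_width: 0.176
```

```bash
python3 st.py;  python3 -c "
from h import *
grab('wrist','w16');crop('w16',240,130,440,330,3.5,'c17')"
```

```text
18.9 [ 0.5983 -0.0033  0.0414] [-0.3274  0.388  -1.065 ] [-0.0703  0.0904 -0.0407] toolx 168.05002109556725 g 14.996032489545657
zd [0.0035 0.001  1.    ]
carrier in jig [ 6.4869 -7.6904] F jig [-0.4009  0.3115] fz -1.064993968075112
```

View pics/c17.png

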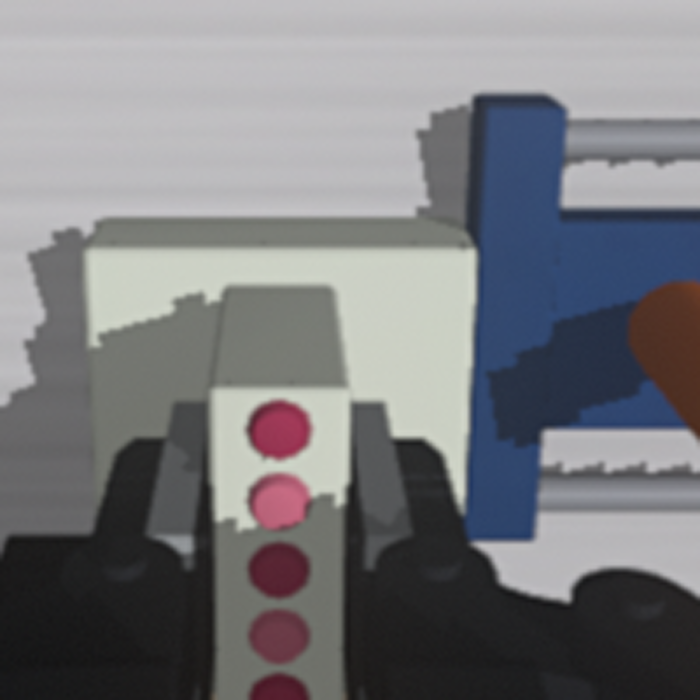

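Request:
send_rows --pt "8 0 0.035 0.005 0 0 0" --pt "8 0 0.035 0 0 0 0"

```text
clock: 19.15
ee_pos: [0.5986, -0.0016, 0.0413]
eef_rot: [0.002, 0.104, 0.995, -0.001]
ft_force: [-2.6, -3.1, 0.4]
grip_width: 0.176
```

```bash
python3 st.py
```

```text
19.15 [ 0.5986 -0.0016  0.0413] [-2.6436 -3.0988  0.427 ] [-0.5832  0.3956 -0.0713] toolx 168.06482458525352 g 15.006095942965091
zd [0.0034 0.0022 1.    ]
carrier in jig [ 6.5173 -6.0121] F jig [-1.9424 -3.5803] fz 0.4269768349589402
```

Request:
send_rows --pt "8 0 0.04 0 0 0 0" --pt "8 0 0.04 0 0 0 0"

```text
clock: 19.35
ee_pos: [0.599, -0.0002, 0.0413]
eef_rot: [0.001, 0.104, 0.995, -0.002]
ft_force: [-1.3, -3.9, 0.4]
grip_width: 0.176
```

```bash
python3 st.py
```

```text
19.35 [ 0.599  -0.0002  0.0413] [-1.2552 -3.9302  0.3526] [-0.7633  0.4359 -0.0649] toolx 168.05695022215036 g 15.055738939050656
zd [0.0032 0.0038 1.    ]
carrier in jig [ 6.5283 -4.5094] F jig [-0.4116 -4.1052] fz 0.35259801384588146
```

Request:
send_rows --pt "8 -0.01 0.04 0 -0.03 0 0" --pt "8 -0.01 0.04 0 0 0 0"

```text
clock: 19.55
ee_pos: [0.5991, 0.0002, 0.0413]
eef_rot: [0.001, 0.104, 0.995, -0.002]
ft_force: [-5.1, -7.4, 3.2]
grip_width: 0.173
```

```bash
python3 st.py
```

```text
19.55 [0.5991 0.0002 0.0413] [-5.0761 -7.4437  3.2197] [-1.3254  0.7707 -0.0942] toolx 168.08116403397963 g 14.751546200792733
zd [0.0014 0.003  1.    ]
carrier in jig [ 6.5631 -4.1051] F jig [-3.4196 -8.3356] fz 3.219679810219349
```

Request:
send_rows --pt "8 -0.035 0.035 -0.005 -0.03 -0.02 0" --pt "8 -0.035 0.035 0 -0.02 -0.02 0"

```text
clock: 19.75
ee_pos: [0.5991, 0.0002, 0.0413]
eef_rot: [0.001, 0.104, 0.995, 0.0]
ft_force: [-8.4, -5.7, 5.9]
grip_width: 0.181
```

```bash
python3 st.py
```

```text
19.75 [0.5991 0.0002 0.0413] [-8.3925 -5.6921  5.9334] [-1.1744  1.2871 -0.1026] toolx 168.0902346965017 g 15.475216122811995
zd [ 0.0016 -0.0003  1.    ]
carrier in jig [ 6.5826 -4.1765] F jig [-7.0274 -7.3109] fz 5.933356825274678
```

Request:
send_rows --pt "8 -0.036 0.036 -0.02 0 -0.01 0"

```text
clock: 19.85
ee_pos: [0.5991, 0.0002, 0.0413]
eef_rot: [0.0, 0.104, 0.995, -0.001]
ft_force: [-3.7, -5.8, -2.8]
grip_width: 0.176
```

```bash
python3 st.py; python3 - <<'E'
from h import *
np.set_printoptions(precision=4,suppress=True)
a=-.2092;Rj=np.array([[np.cos(a),-np.sin(a)],[np.sin(a),np.cos(a)]])
grab('wrist','w17');
for i in range(8):
    camera('scene') if i else grab('scene','s17')
    s=read_state();print(s['clock'],s['ee_pos'],Rj.T@s['ft_force'][:2],s['ft_force'][2],s['grip_width']*85.4)
crop('w17',240,130,440,330,3.5,'c18');crop('s17',240,150,400,290,5,'c19')
E
```

```text
19.85 [0.5991 0.0002 0.0413] [-3.7156 -5.7792 -2.7641] [-1.1393  0.6088 -0.0963] toolx 168.08276002066845 g 15.044964650729769
zd [0.0004 0.0013 1.    ]
carrier in jig [ 6.5733 -4.1608] F jig [-2.4344 -6.4248] fz -2.764138935531811
19.95 [0.5991 0.0002 0.0413] [-2.3218 -7.0965] 0.8772962665306221 14.952876508204712
20.0 [0.5991 0.0002 0.0413] [-3.8442 -6.6181] 1.0407492455392733 14.867897800321476
20.05 [0.599  0.0002 0.0413] [-3.7319 -5.8289] 0.930720898686731 14.984654747278936
20.1 [0.5991 0.0002 0.0413] [-4.7289 -6.8063] 0.9284653596527056 15.234751561459193
20.15 [0.5991 0.0002 0.0413] [-4.546  -6.9266] 1.4105331096518814 14.821736093270655
20.2 [0.5991 0.0002 0.0413] [-3.8641 -6.6718] 0.7066895625637357 14.757893338787639
20.25 [0.5991 0.0002 0.0413] [-3.6833 -6.7451] 1.2177814129118818 14.834775397859152
20.3 [0.5991 0.0002 0.0413] [-3.9313 -6.4855] 1.6394561173661395 14.816065654109865
```

View pics/c18.png

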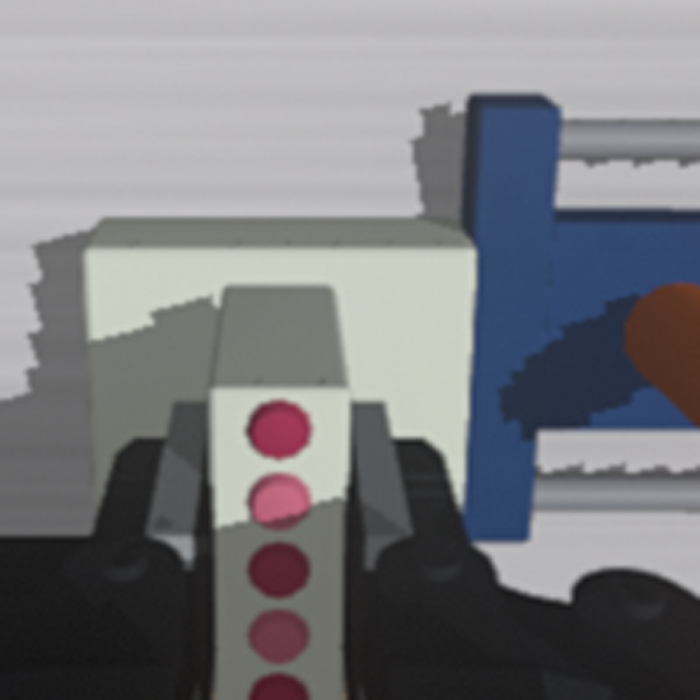

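View pics/c19.png

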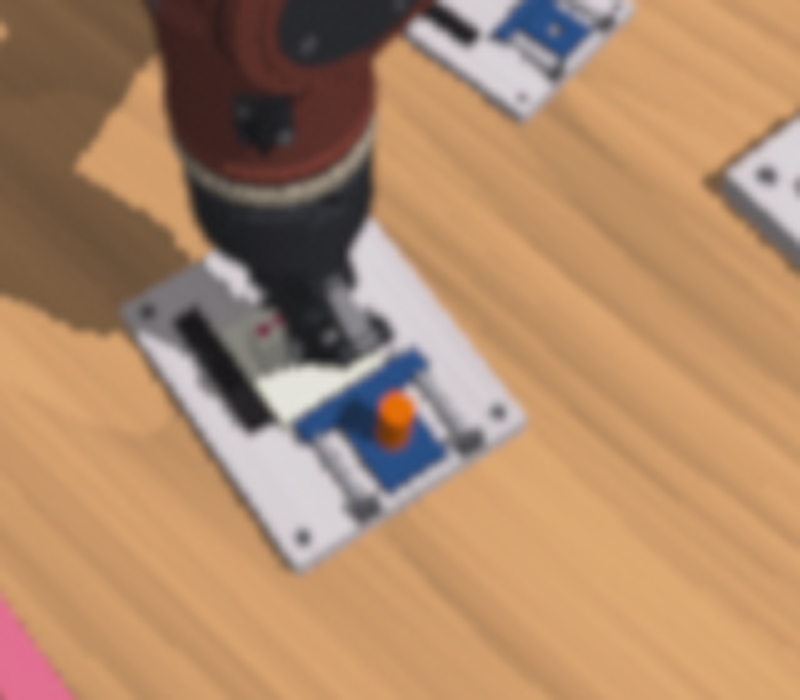

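Request:
send_rows --pt "8 -0.055 0.04 -0.015 -0.01 -0.025 0"

```text
clock: 20.4
ee_pos: [0.5991, 0.0002, 0.0413]
eef_rot: [-0.0, 0.104, 0.995, -0.001]
ft_force: [-10.5, -6.2, 4.5]
grip_width: 0.173
```

```bash
cat > av.py <<'E'
from h import *
np.set_printoptions(precision=3,suppress=True)
a=-.2092;Rj=np.array([[np.cos(a),-np.sin(a)],[np.sin(a),np.cos(a)]])
F=[]
for i in range(8):
    camera('side'); s=read_state();F.append([*(Rj.T@s['ft_force'][:2]),s['ft_force'][2]])
F=np.array(F);print(s['clock'],s['ee_pos'],-q2R(s['eef_rot'])[2],F.mean(0),F.std(0),F[:,:2].tolist())
E
python3 av.py
```

```text
20.8 [0.599 0.    0.041] [-0.     0.002  1.   ] [-6.595 -7.832  3.651] [0.617 0.412 0.416] [[-7.281985036372438, -7.888690102183995], [-7.659101310059411, -7.379094310898877], [-6.497752185590626, -7.447923213825991], [-6.64697764712164, -7.7604749685692065], [-6.203598957155067, -8.124748896637927], [-5.896235587693818, -7.547920506863812], [-5.741310673004222, -7.766001064484976], [-6.831824237514752, -8.740945645125839]]
```

Request:
send_rows --pt "8 -0.07 0.038 -0.025 -0.015 -0.02 0"

```text
clock: 20.9
ee_pos: [0.5992, 0.0002, 0.0414]
eef_rot: [-0.001, 0.104, 0.995, -0.001]
ft_force: [-8.9, -5.8, 2.2]
grip_width: 0.173
```

```bash
python3 av.py
```

```text
21.3 [0.599 0.    0.041] [-0.002  0.002  1.   ] [-7.493 -7.752  3.348] [0.519 0.289 0.263] [[-7.978771059209814, -8.132601246883393], [-7.749897105019531, -7.711673318245812], [-8.119803523505663, -7.384447914074431], [-7.080233964967696, -7.860238350164122], [-7.3748843560372315, -7.933508249431073], [-7.955524132440491, -7.6120091297344175], [-6.518282061351445, -7.295564779981772], [-7.163563074047553, -8.089492154061226]]
```

Request:
send_rows --pt "8 -0.06 0.038 -0.015 -0.02 -0.07 0"

```text
clock: 21.4
ee_pos: [0.5991, 0.0002, 0.0413]
eef_rot: [0.002, 0.104, 0.995, -0.001]
ft_force: [-7.7, -5.7, 5.9]
grip_width: 0.174
```

```bash
python3 av.py; python3 st.py
```

```text
21.8 [0.599 0.    0.041] [0.003 0.001 1.   ] [-6.644 -7.336  3.569] [0.561 0.44  0.467] [[-7.002701842831277, -7.848465948640151], [-6.091540629258008, -7.034681771555416], [-6.229323494404396, -7.225860030779341], [-7.903981763917877, -7.773240066994919], [-6.57430528595571, -7.834021166200295], [-6.708035992997078, -6.552438308337486], [-6.091984148877839, -7.433004070800945], [-6.548749957642912, -6.986951478972094]]
21.8 [0.5991 0.0002 0.0413] [-7.857  -5.4746  3.7546] [-1.1403  1.4519 -0.0711] toolx 168.09376174848904 g 15.10188892617271
zd [0.0034 0.001  1.    ]
carrier in jig [ 6.62   -4.1354] F jig [-6.5487 -6.987 ] fz 3.754599803355126
```

Request:
send_rows --pt "8 -0.07 0.038 -0.03 -0.01 -0.03 0"

```text
clock: 21.9
ee_pos: [0.5991, 0.0002, 0.0413]
eef_rot: [0.001, 0.104, 0.995, -0.001]
ft_force: [-7.4, -5.5, 1.1]
grip_width: 0.174
```

```bash
python3 av.py; python3 st.py; python3 -c "
from h import *
grab('wrist','w18');grab('side','d18');grab('scene','s18');crop('d18',260,150,440,260,4.4,'c20')
im,P=pts('w18');m=(im[...,0]>120)&(im[...,1]<130)&(im[...,2]<80)&(P[...,0]>.55)&(P[...,1]>.04)&(P[...,1]<.08)&(P[...,2]>.05);print(m.sum(),P[m].max(0))
"
```

```text
22.3 [0.599 0.    0.041] [0.003 0.001 1.   ] [-6.4   -7.498  1.915] [0.403 0.37  0.378] [[-6.427900304935163, -6.917393040552404], [-7.295306939014634, -7.405050683065113], [-5.892236160587595, -7.917859934553708], [-6.3923728579477475, -8.029329855590586], [-6.610184482880932, -7.473815325009001], [-6.390620150977892, -7.8313492593915095], [-6.174174216506042, -7.14257177388077], [-6.019131548037259, -7.267392240757278]]
22.3 [0.5991 0.0002 0.0413] [-7.3972 -5.8589  2.2939] [-1.0357  1.4015 -0.1364] toolx 168.09064064698507 g 15.096360103821178
zd [0.0027 0.0014 1.    ]
carrier in jig [ 6.6306 -4.1474] F jig [-6.0191 -7.2674] fz 2.2939344907865378
952 [0.61532401 0.07262853 0.11867923]
```

View pics/c20.png

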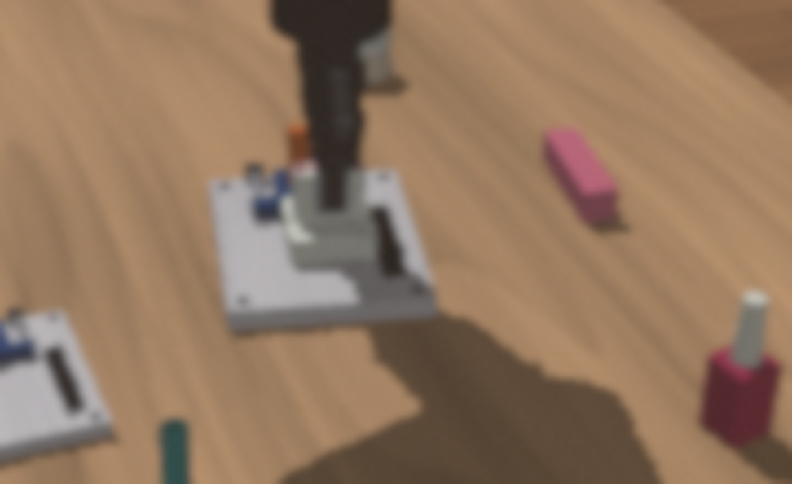

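View pics/w18.png

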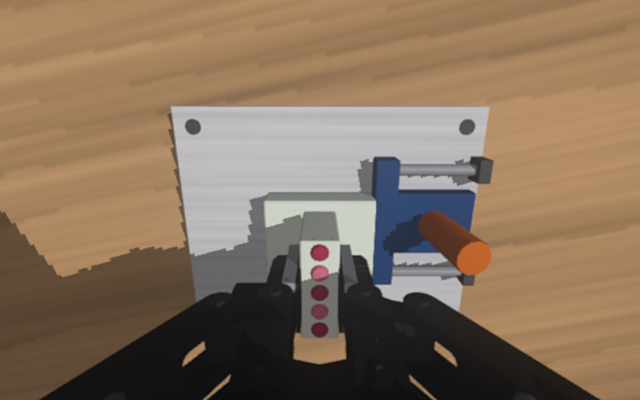

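Request:
send_rows --pt "8 -0.09 0.042 -0.03 -0.015 -0.035 0"

```text
clock: 22.55
ee_pos: [0.5991, 0.0002, 0.0413]
eef_rot: [0.001, 0.104, 0.995, -0.001]
ft_force: [-12.0, -5.1, 5.5]
grip_width: 0.175
```

```bash
python3 av.py; python3 st.py
```

```text
22.95 [0.599 0.    0.041] [0.001 0.002 1.   ] [-9.089 -8.073  4.217] [0.42  0.47  0.492] [[-9.618396918100041, -8.527981782467895], [-9.27343655938286, -7.837787447582372], [-8.626479024955781, -8.205577388037991], [-9.435759786815694, -8.168940758171129], [-8.507060340149303, -8.593146495065628], [-9.410533977975069, -7.709040216437852], [-9.283021503683255, -7.101472118581779], [-8.556822444233653, -8.437953082888102]]
22.95 [0.5991 0.0002 0.0413] [-10.1226  -6.4769   4.1573] [-1.0641  1.8159 -0.1527] toolx 168.09437583355998 g 14.922573359725968
zd [0.0013 0.0015 1.    ]
carrier in jig [ 6.6295 -4.1572] F jig [-8.5568 -8.438 ] fz 4.157272760318356
```

Request:
send_rows --pt "8 -0.075 0.04 -0.03 -0.02 -0.045 0"

```text
clock: 23.05
ee_pos: [0.5991, 0.0002, 0.0413]
eef_rot: [0.001, 0.104, 0.995, -0.0]
ft_force: [-7.4, -5.4, 1.0]
grip_width: 0.177
```

```bash
python3 av.py; python3 av.py; python3 st.py
```

```text
23.45 [0.599 0.    0.041] [0.002 0.001 1.   ] [-6.767 -7.357  2.594] [0.738 0.605 0.448] [[-6.242984566004876, -6.580520862055572], [-7.20631314003569, -7.628653309681747], [-7.89077130300949, -7.94270379938925], [-5.381344338184106, -8.252275627823439], [-6.934878105448489, -6.599009546589901], [-7.440124077575163, -7.6424528825224005], [-6.2978043889759725, -6.703783985839753], [-6.741669434057723, -7.507780666991158]]
23.85 [0.599 0.    0.041] [0.002 0.001 1.   ] [-6.88  -7.553  2.83 ] [0.282 0.437 0.667] [[-7.185499351291868, -7.393835319988472], [-6.38498379391421, -7.5064108860260905], [-6.658136478674328, -7.509569635691194], [-7.115671578914614, -8.350814162758967], [-6.855213060352653, -6.87231811067072], [-7.24217521664718, -8.103551572021228], [-6.644900203086664, -7.27417300125143], [-6.949432247816187, -7.414222790258127]]
23.85 [0.5991 0.0002 0.0413] [-8.3377 -5.8093  2.872 ] [-1.1196  1.5015 -0.1116] toolx 168.09639009370485 g 14.763253436194812
zd [0.0024 0.0008 1.    ]
carrier in jig [ 6.6302 -4.1387] F jig [-6.9494 -7.4142] fz 2.872042312623122
```

```bash
python3 -c "
from h import *
im,P=pts('w18');print(P[252:264:4,466:482:5].reshape(-1,3).round(4))
im,P=pts('w18');print('foot top',P[210:225:7,275:290:7].reshape(-1,3).round(4),P[210:225:7,350:370:9].reshape(-1,3).round(4))
im,P=pts('s18')
for u,v in [(345,328),(183,195),(245,288)]: print(P[v,u])"
```

```text
[[0.595  0.0613 0.0636]
 [0.5964 0.064  0.0619]
 [0.5962 0.0655 0.0629]
 [0.5977 0.0683 0.0611]
 [0.5971 0.0613 0.0631]
 [0.5981 0.0637 0.0621]
 [0.5983 0.0656 0.0625]
 [0.5986 0.0676 0.0627]
 [0.5998 0.0617 0.0617]
 [0.5997 0.0634 0.0625]
 [0.6005 0.0657 0.0619]
 [0.6    0.0671 0.0634]]
foot top [[ 0.5709 -0.0169  0.0329]
 [ 0.572  -0.0138  0.0316]
 [ 0.5724 -0.0103  0.0326]
 [ 0.5749 -0.0181  0.0315]
 [ 0.5756 -0.0147  0.0316]
 [ 0.5762 -0.0113  0.0317]
 [ 0.5783 -0.0189  0.0322]
 [ 0.5791 -0.0156  0.0318]
 [ 0.5795 -0.012   0.0327]] [[0.5788 0.0191 0.0321]
 [0.5797 0.0235 0.0319]
 [0.5802 0.0277 0.0331]
 [0.5821 0.0184 0.0329]
 [0.5831 0.0228 0.0324]
 [0.5845 0.0273 0.0314]
 [0.5864 0.0178 0.0312]
 [0.5874 0.0222 0.0311]
 [0.588  0.0266 0.0318]]
[0.71038423 0.24420611 0.04119796]
[ 0.75403425 -0.23307575  0.05762787]
[0.79555962 0.03183003 0.02471135]
```

Checks agree: pin top is at 62 mm, so it is home; foot top is at 32 mm, so it is flat; the bystanders haven't moved. Handing in.

```bash
python3 -c "
from station import close_job
print(close_job())"
```

```text
the job is handed in; nothing more can be done
None
```

The job is handed in at about 23.9 s, with the arm still gripping the carrier and pushing it into the corner of the 130 x 160 mm jig.

- **Pin:** I took the orange-headed pin from the stand and put it down through the blue fence's eye until the head seated. Its top reads about 62 mm, which is home, and it still read that after the push.
- **Carrier:** I gripped it by the rib, set it flat and slid it to the stop. I then pushed it against the fence until the pinned play was used up, about 3 mm. The foot's top reads about 32 mm, which is flat on the plate, and its yaw matches the jig's to about 0.1 degrees.
- **Push:** Averaged over the last 0.8 s, it was about 6.8 N against the stop and 7.5 N against the fence, with noise of about ±0.5 N. The downward push was about 3 N.
- **Bystanders:** The jar, polish bottle and buffer read the same positions as at the start, within a few millimetres.

- **Force readings:** These come from the wrist, so friction on the plate and along the faces could make the true contact forces a newton or two different. Single readings reached about 11 N for a moment while I was adjusting the push, before it settled.
- **Position difference:** The carrier's measured position along jig x was about 0.4 mm short of the nominal 7 mm. That is within the 2 mm camera calibration, and the stop contact shows in the force.

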